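Cure a filled knot: beaker upside down on the drying post, UV torch held over it

TASK

The knot in the bottom of the turned wooden beaker has just been filled with resin that hardens under UV light: take the beaker out of the V-cradle, turn it upside down and lower it all the way onto the free drying post without dropping it, so that the filled knot looks straight up, and let go of it. Then pick up the UV torch, carry it over the pots that stand in the way and hold it upright, lens down, centred over the filled knot about 1 cm above it. Never let anything touch the wet filling, leave everything else standing where it is, and finish while still holding the torch there.

Things in the scene. Friction and masses are not known exactly. Their poses are not given: they have to be found in the camera images.
- beaker: Turned pale wooden beaker, a straight-walled round cup 52 mm in outside diameter and 88 mm long; wall 4 mm, so the mouth is 43 mm wide; bottom 6 mm thick (82 mm deep inside); 0.08 to 0.15 kg. It lies on its side in the V-cradle, its axis level, 48 mm above the worktop, mouth pointing to the right (-y, give or take 25 degrees). Origin: centre of the outside of its bottom. Its z axis runs along the beaker's axis from the bottom to the mouth.
- filling: The filled knot: a dark disc, 17 mm across and standing about 1 mm proud, at the centre of the outside of the beaker's bottom; fixed to the beaker, wet, not to be touched by anything. Origin: its centre, level with the outside of the bottom. Its z axis points out of the bottom, away from the beaker.
- cradle: Plywood V-cradle, fixed: base 104 x 56 x 9 mm, with two pairs of 45-degree slats 36 mm either side of its middle that carry the beaker's ends; they end 16 mm below the beaker's axis and reach 28 mm sideways at 23 mm below it; the 58 mm between them are free. Origin: centre of its underside. Its x axis runs level along the trough to the beaker's mouth; the bottom lies 44 mm behind the origin.
- post: The free drying post, fixed: round wooden foot 92 mm across and up to 22 mm high, a steel rod 12 mm thick, and at the top a round wooden head 37 mm across (its upper edge tapers to 29 mm) with a flat cork pad at 135 mm above the worktop. A beaker turned upside down over it rests with its inside floor on the pad: the outside of its bottom is then 141 mm and its mouth 53 mm above the worktop. Origin: centre of the foot's underside; z axis up.
- post_taken: Another drying post like the free one, fixed, on which a plastic mixing cup hangs upside down. Origin: centre of the foot's underside; z axis up.
- drying_cup: Plastic mixing cup, 70 mm across the mouth and 101 mm long, upside down on the other post, its bottom 139 mm above the worktop; to be left alone. Origin: centre of the outside of its bottom (now on top); z axis towards its mouth.
- uv_torch: UV torch, dark metal, 120 mm long, standing on its lens on the worktop: head 34 mm across for the first 26 mm from the lens, tapering to a round grip 24 mm across from 38 to 117 mm above the lens, small rubber button on the tail; 0.09 to 0.18 kg. Origin: centre of the lens face. Its z axis runs from the lens to the tail (up).
- tub: White plastic tub with lid, 90 mm across, 108 mm high, standing loose on the worktop between the torch and the posts; to be left alone. Origin: centre of its underside.
- tin: Round tin with a dark red lid, 73 mm across, 60 mm high, standing loose on the worktop near the robot; to be left alone. Origin: centre of its underside.
- carton: Upright carton of screws, 85 x 64 mm and 100 mm high, standing loose on the worktop towards the back; to be left alone. Origin: centre of its underside.

How it is judged:
By the outcome, as a careful person would: the job done as asked, in the order asked, and still so for the second after the job is handed in, while the arm keeps its last pose, push and grip.
It also fails if it takes over 67 s, if anything falls off the work surface, if the arm or the gripper's body presses on something with over 40 N, if the wrist force passes 120 N, or if a joint passes its speed limit or range.

ROBOT

A 6-joint arm with a two-finger parallel gripper is mounted at the origin on a cart in front of the work surface, level with it; the furniture and walls round the work are solid. World frame = base frame: x ahead of the robot, y to its left, z up, the work surface at z = 0. Lengths are in m, angles in rad, forces in N, time in s.
With the tool pointing down it reaches from about 0.35 to 0.975 m from the base axis. Payload 4.9 kg.
Tool frame: the origin (TCP) lies between the finger pads; the fingertips stand 19 mm ahead of it and the grasp point (between the pads) is the TCP; z points along the fingers, y is the direction in which the jaws open and shut (so a half turn about z gives the same grasp; the last joint's range is limited). The gripper opens to 85 mm and grips with 20 to 120 N. Pads are 22 mm wide; open, the fingers measure 114 mm over their backs; the gripper's body (76 mm by 85 mm) begins 54 mm behind the grasp point. The pads swing forward as they close: fully open they stand 13 mm farther back than shut.
Start: joints at [-0.119, 0.053, 1.613, -0, 1.476, -0.119], TCP at [0.625, 0, 0.222] pointing down, gripper open.
Joint ranges: [-3.01, 3.01], [-1.01, 2.22], [0.06, 2.58], [-1.02, 4.17], [0.09, 2.62], [-3.14, 3.14]. Speed limits (rad/s): [2.57, 2.57, 3.14, 3.14, 3.14, 3.14].

INTERFACE

Orientations are given as a unit quaternion [w, x, y, z].
In Python, from plant import state, grab_frame, calibration, job_done gives the robot as it stands. The module is installed in compiled form; this text tells all that it offers.
- The arm moves only by the tool servo_tool, never from a script. Its argument "deltas" is a list that holds one entry, the list of rows, each a list of 5 numbers: the finger opening in mm, from 0 to 85.4, then the shift along the world's x, y, z in mm, then the turn about the world's z in units of 6 degrees (1.0 is 6 degrees). A call has 1 to 5 rows; each row is the pose to reach, as a shift and turn from the pose commanded when the call began; what a row does not reach only later rows make up. A row lasts 1/8 s, in which the tool goes at most 62.5 mm and 10.7 degrees, less where a joint would pass 70% of its speed; a pose out of reach is approached as far as the arm can. A call with a gripper value outside its range is refused whole. The fingers move at their own pace and stop on an object; the grip force is fixed at half the most. Time passes only in rows, so rows that repeat a pose let the fingers close. It gives the time, the measured TCP pose, the force and the opening at its end, in the units of the state.
- state(): the state, without advancing time (a new reading comes with each control period).
- grab_frame(name): name is "scene" or "side" or "wrist"; returns the picture (384x512x3 uint8, red, green, blue); there is no depth.
- calibration(name): a dict with "intrinsics" (3x3 intrinsics, pixels), "world_from_camera" (4x4, takes a point from camera to world coordinates). Camera axes: x right, y down, z forward; pixel columns grow to the right and rows downward; lengths in m; the calibration is good to about 2 mm. A picture is of the moment at which its call begins: read the wrist's pose just before it. calibration takes no time and is no camera call; for the wrist camera it gives the pose at the moment of the call.
- job_done(): hands the job in, once; it reports no verdict.
The state is a dict: "time": time; "joint_pos": joint angles; "joint_vel": joint speeds; "joint_efforts": joint torques, N m; "tool_pos": TCP position; "tool_rot": TCP orientation; "contact_force": force on the tool from outside, world axes, zero at the start; "ft_torque": the same for the moment, N m; "gripper_width": opening from 0.0 (shut) to 1.0 (fully open).
Only numpy, scipy, OpenCV 4.12 (cv2) and the standard library are available. Lean on these libraries where they do the work, as an engineer would, in place of code of your own. Each camera call takes 0.05 s, during which the arm holds its last target.

## Working session

There is one attempt and no reset: what is moved stays moved. The work goes in short steps, Python scripts to look and compute and a tool call to move; the robot and the scene stay as the last step left them, time stands still between calls to the robot, and variables do not carry over. Pictures are saved under pics/ and viewed, and the job is handed in when it is done.

Besides the shell and the picture viewer there is one more tool, called after "Request:" in YAML: its name, and indented under it one key for each argument. servo_tool: Moves the arm, as the interface text tells. Its arguments: {"type":"object","properties":{"deltas":{"type":"array","items":{"type":"array","items":{"type":"array","items":{"type":"number"}}}}},"required":["deltas"]}

```bash
mkdir -p pics; ls
cat > h.py <<'E'
import numpy as np,cv2
from plant import state,grab_frame,calibration
def snap(n,f):
    c=calibration(n); im=grab_frame(n); cv2.imwrite('pics/'+f+'.png',im[:,:,::-1]); np.savez('pics/'+f+'.npz',K=c['intrinsics'],T=c['world_from_camera']); return im
def ray(f,u,v):
    d=np.load('pics/'+f+'.npz'); T=np.array(d['T']); r=T[:3,:3]@np.linalg.inv(d['K'])@[u,v,1]; return T[:3,3],r/np.linalg.norm(r)
def onz(f,u,v,z):
    o,r=ray(f,u,v); return o+r*(z-o[2])/r[2]
def proj(f,p):
    d=np.load('pics/'+f+'.npz'); T=np.linalg.inv(d['T']); q=d['K']@(T@np.r_[p,1])[:3]; return q[:2]/q[2]
def tri(a,b):
    (o1,r1),(o2,r2)=ray(*a),ray(*b)
    A=np.c_[r1,-r2]; s=np.linalg.lstsq(A,o2-o1,rcond=None)[0]
    p,q=o1+s[0]*r1,o2+s[1]*r2
    return (p+q)/2,np.linalg.norm(p-q)
E
python3 - <<'E'
from h import *
print(state())
for n in('scene','side','wrist'):
    snap(n,n+'0'); print(n,np.round(calibration(n)['world_from_camera'],3).tolist(),calibration(n)['intrinsics'])
a=[cv2.imread(f'pics/{n}0.png') for n in('scene','side','wrist')]
E
```

```text
pics
{'time': 0.0, 'joint_pos': array([-1.19022731e-01,  5.33418767e-02,  1.61427798e+00,  1.81935155e-06,
        1.47595940e+00, -1.18992133e-01]), 'joint_vel': array([ 0.00166567,  0.00170072, -0.00087173, -0.00114148,  0.00074282,
        0.00144681]), 'joint_efforts': array([ 2.70554956e-04, -3.93670499e+01, -3.70175600e+01, -1.62778279e-04,
        6.93513779e-03, -6.06393527e-06]), 'tool_pos': array([6.24377742e-01, 6.11497558e-05, 2.21181871e-01]), 'tool_rot': array([-7.81352531e-04,  7.07117312e-01,  7.07095553e-01, -6.13300719e-04]), 'contact_force': array([ 0.39090816, -0.65425208, -0.55862044]), 'ft_torque': array([ 0.04252046, -0.01708251,  0.00167635]), 'gripper_width': 1.0017117415026586}
scene [[0.822, -0.268, 0.502, -0.196], [-0.569, -0.361, 0.739, -1.107], [-0.017, -0.893, -0.449, 0.782], [0.0, 0.0, 0.0, 1.0]] [[474.18943013   0.         253.50679471]
 [  0.         474.18943013 192.49673134]
 [  0.           0.           1.        ]]
side [[0.999, -0.017, 0.048, 0.463], [-0.048, -0.632, 0.773, -1.121], [0.017, -0.775, -0.632, 1.004], [0.0, 0.0, 0.0, 1.0]] [[496.35957116   0.         262.5099914 ]
 [  0.         496.35957116 190.7495856 ]
 [  0.           0.           1.        ]]
wrist [[1.0, 0.001, -0.002, 0.625], [0.0, -0.959, -0.283, 0.072], [-0.002, 0.283, -0.959, 0.373], [0.0, 0.0, 0.0, 1.0]] [[291.45277375   0.         251.90153841]
 [  0.         291.45277375 184.88735953]
 [  0.           0.           1.        ]]
```

View pics/scene0.png

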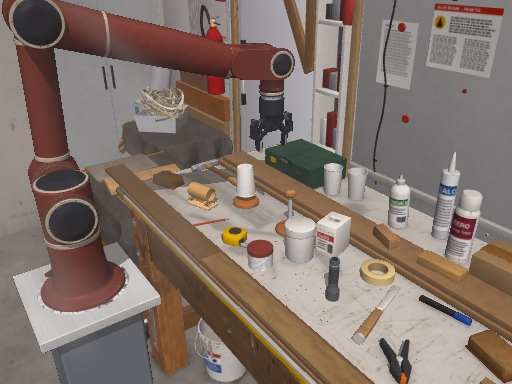

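View pics/side0.png

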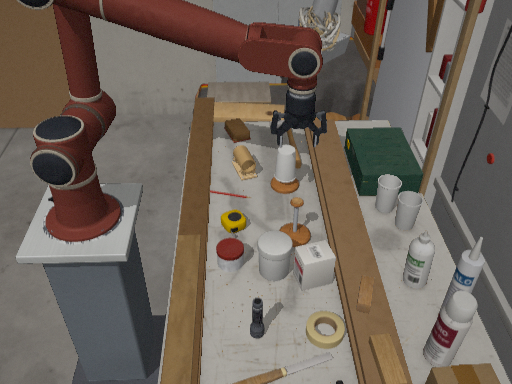

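View pics/wrist0.png

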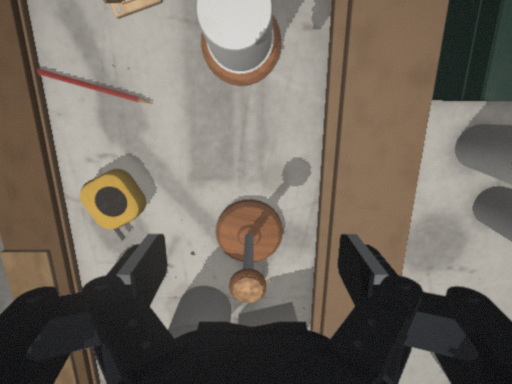

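Run:
```python
from h import *
a=cv2.imread('pics/scene0.png')[160:310,130:360]; b=cv2.imread('pics/side0.png')[110:350,200:350]
cv2.imwrite('pics/c1.png',cv2.resize(a,None,fx=3.4,fy=3.4,interpolation=cv2.INTER_CUBIC)); cv2.imwrite('pics/c2.png',cv2.resize(b,None,fx=2.5,fy=2.5,interpolation=cv2.INTER_CUBIC))
print('pad wrist',onz('wrist0',248,285,.135),'foot',onz('wrist0',249,231,.012))
print('pad side',onz('side0',297,202,.135))
print('tape',onz('wrist0',112,200,.03),'cup top',onz('wrist0',236,10,.139))
```

```text
pad wrist [ 0.62076935 -0.09715237  0.135     ] foot [ 0.62025265 -0.09978312  0.012     ]
pad side [ 0.62019864 -0.10858496  0.135     ]
tape [ 0.44990525 -0.04922638  0.03      ] cup top [0.61310677 0.13216039 0.139     ]
```

View pics/c1.png

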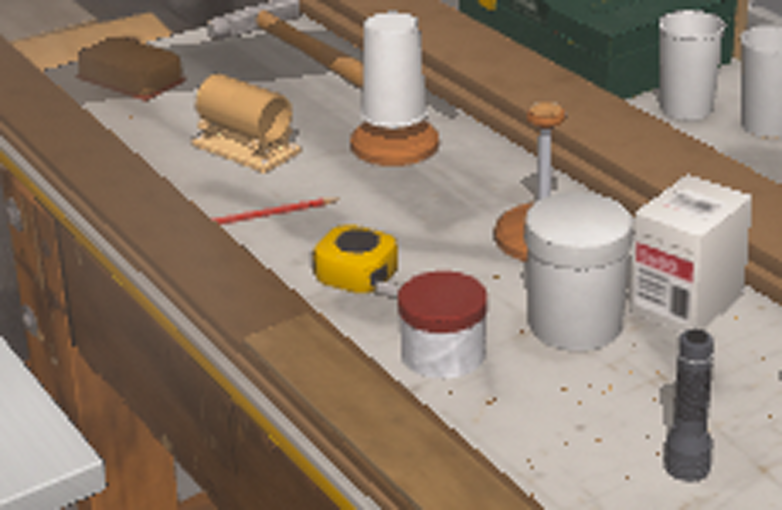

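View pics/c2.png

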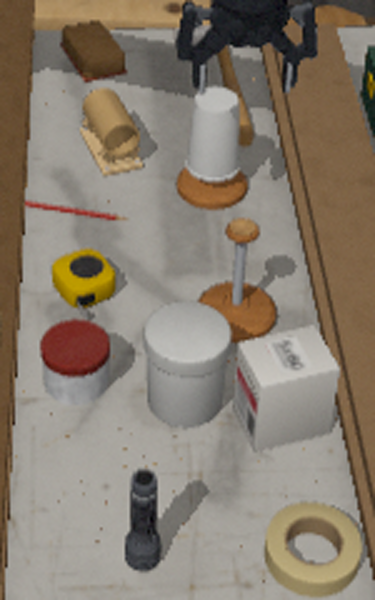

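Run:
```python
from h import *
g=lambda u,v:(u/2.5+200,v/2.5+110)
for n,p,z in [('beaker mouth ctr',(124,137),.048),('beaker far top',(98,92),.07),('tub lid',(186,335),.108),('tin lid',(75,347),.06),('torch tail',(145,477),.119),('torch lens',(142,562),.002),('carton top',(287,358),.1),('cup top',(216,98),.139)]:
  print(n,np.round(onz('side0',*g(*p),z),3))
s=lambda u,v:(u/3.4+130,v/3.4+160)
for n,p,z in [('beaker mouth ctr',(275,122),.048),('tub lid',(578,222),.108),('tin lid',(442,298),.06),('torch tail',(695,337),.119),('cup top',(392,20),.139),('pad',(547,109),.135)]:
  print(n,np.round(onz('scene0',*s(*p),z),3))
```

```text
beaker mouth ctr [0.5   0.183 0.048]
beaker far top [0.468 0.255 0.07 ]
tub lid [ 0.551 -0.238  0.108]
tin lid [ 0.438 -0.205  0.06 ]
torch tail [ 0.502 -0.424  0.119]
torch lens [ 0.5   -0.431  0.002]
carton top [ 0.651 -0.266  0.1  ]
cup top [0.612 0.137 0.139]
beaker mouth ctr [0.493 0.166 0.048]
tub lid [ 0.546 -0.242  0.108]
tin lid [ 0.433 -0.208  0.06 ]
torch tail [ 0.498 -0.429  0.119]
cup top [0.615 0.133 0.139]
pad [ 0.62  -0.108  0.135]
```

Request:
servo_tool:
  deltas:
    - [[85,-40,50,20,0],[85,-80,100,25,0],[85,-125,150,30,0],[85,-135,180,30,0],[85,-135,180,30,0]]

```text
time: 0.78
tool_pos: [0.4887, 0.182, 0.2525]
tool_rot: [-0.0, 0.706, 0.709, 0.0]
contact_force: [0.0, -0.7, -0.7]
gripper_width: 0.994
```

Run:
```python
from h import *
im=snap('wrist','wrist1'); print(state()['tool_pos'])
cv2.imwrite('pics/w1.png',cv2.resize(im[:,:,::-1],None,fx=1.5,fy=1.5))
```

```text
[0.48942159 0.18072093 0.25225244]
```

View pics/w1.png

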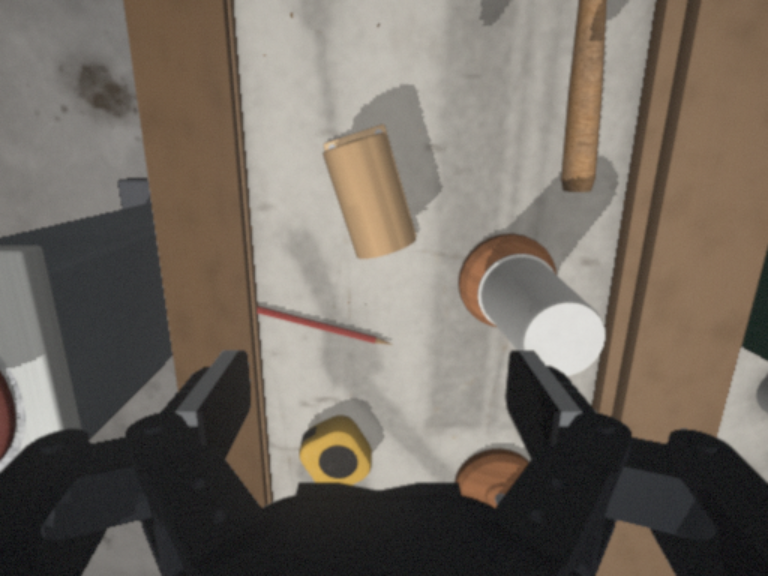

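Run:
```python
from h import *
im=cv2.imread('pics/wrist1.png')
c=cv2.resize(im[70:190,190:300],None,fx=5,fy=5,interpolation=cv2.INTER_NEAREST); cv2.imwrite('pics/w1c.png',c)
for n,f in (('scene','s1'),('side','d1')):
  snap(n,f)
a=cv2.imread('pics/s1.png')[160:230,170:290]; b=cv2.imread('pics/d1.png')[130:190,215:285]
cv2.imwrite('pics/e.png',np.vstack([cv2.resize(a,(720,420)), cv2.copyMakeBorder(cv2.resize(b,(210,180)),0,0,0,510,cv2.BORDER_CONSTANT)]))
```

```text
(no output)
```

View pics/w1c.png

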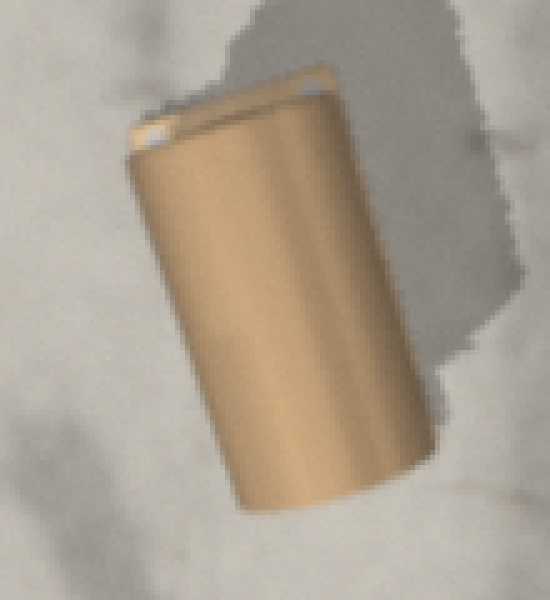

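View pics/e.png

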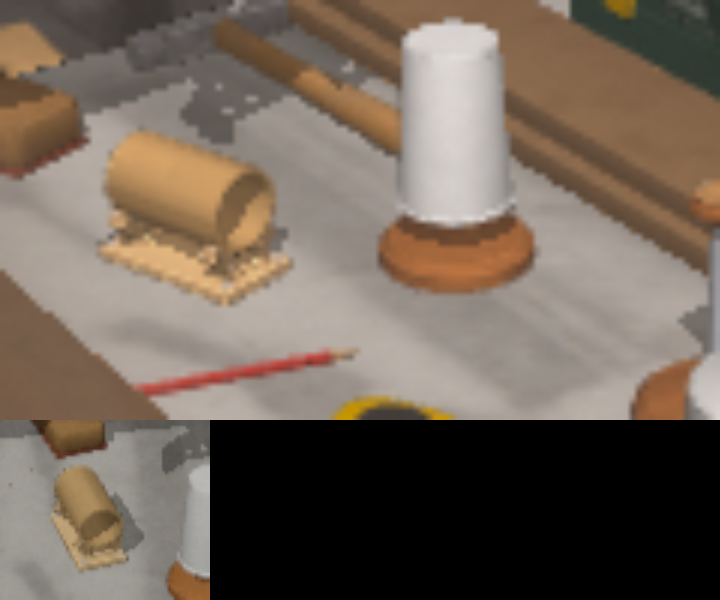

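Run:
```python
from h import *
g=lambda u,v:(u/5+190-.4,v/5+70-.4)
f='wrist1'
L=[(130,155),(240,510)];R=[(341,95),(438,450)]
def pl(P):
    o,a=ray(f,*g(*P[0]));_,b=ray(f,*g(*P[1]));n=np.cross(a,b);return o,n/np.linalg.norm(n)
o,n1=pl(L);_,n2=pl(R)
d=np.cross(n1,n2);d/=np.linalg.norm(d); d*=-np.sign(d[1]); print('axis dir',d, np.degrees(np.arctan2(d[1],d[0])))
# inside point signs: use center pixel
_,m=ray(f,*g(287,300))
n1*=np.sign(n1@m);n2*=np.sign(n2@m)
# n_i.(p-o)=.026 ; plus z=.048 
for y in(.15,.2,.25):
    A=np.array([n1,n2,[0,1,0]]);p=np.linalg.solve(A,[.026,.026,y-o[1]])+o;print(p)
# z fixed, with level axis: each plane
# ends : top edge of bottom end (mid top line) z=.074
print('bottom top edge',onz(f,*g(240,118),.074),'mouth top edge',onz(f,*g(340,497),.074))
for q in[(275,100),(130,155),(340,95),(240,510),(437,450),(345,490)]: print(q,onz(f,*g(*q),.048))
```

```text
axis dir [ 0.28456776 -0.95788346  0.03847674] -73.45438265198422
[0.50255166 0.15       0.04529451]
[0.48769768 0.2        0.04328608]
[0.47284369 0.25       0.04127766]
bottom top edge [0.47306822 0.25936702 0.074     ] mouth top edge [0.4954965  0.17551909 0.074     ]
(275, 100) [0.48000498 0.26385222 0.048     ]
(130, 155) [0.4459705  0.25143502 0.048     ]
(340, 95) [0.49508133 0.26502247 0.048     ]
(240, 510) [0.47096192 0.16590586 0.048     ]
(437, 450) [0.51998985 0.18144555 0.048     ]
(345, 490) [0.49727289 0.17117177 0.048     ]
```

Request:
servo_tool:
  deltas:
    - [[85,-8.5,41.5,-40,1.4],[85,-8.5,41.5,-80,2.75],[85,-8.5,41.5,-100,2.75],[85,-8.5,41.5,-100,2.75]]

```text
time: 1.42
tool_pos: [0.481, 0.2203, 0.1507]
tool_rot: [-0.001, 0.6, 0.8, -0.002]
contact_force: [1.0, 0.7, -0.5]
gripper_width: 0.994
```

Run:
```python
from h import *
s=state(); print(s['tool_pos'],s['contact_force'])
im=snap('wrist','wrist2')
a=snap('side','d2')[100:200,190:330,::-1]
cv2.imwrite('pics/w2.png',np.hstack([im[:,:,::-1],cv2.resize(a,(288,206)).repeat(1,0) if 0 else cv2.copyMakeBorder(cv2.resize(a,(288,206)),0,178,0,0,cv2.BORDER_CONSTANT)]))
```

```text
[0.48096912 0.22030402 0.15065822] [ 1.03022457  0.66582687 -0.47390022]
```

View pics/w2.png

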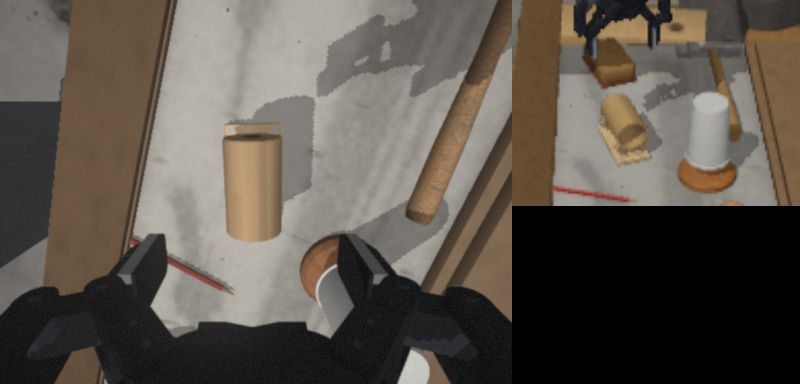

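Run:
```python
from h import *
d=np.array([.2845,-.9587]);t=np.array([.48097,.2203])
for u,v,z in [(252.7,136,.074),(252.7,239.5,.07),(252.7,239.5,.048)]:
    p=onz('wrist2',u,v,z);q=p[:2]-t;print(p,q@d,q@[.9587,.2845])
```

```text
[0.46904259 0.26249384 0.074     ] -0.04384458120950627 0.0005693395465597576
[0.49459891 0.17537896 0.07      ] 0.046943224713793676 0.00028599919144910727
[0.49772748 0.16458329 0.048     ] 0.05818311726350298 0.0002139916490532979
```

Request:
servo_tool:
  deltas:
    - [[85,-1,4.5,-40,0],[85,-1,4.5,-80,0],[85,-1,4.5,-103,0],[85,-1,4.5,-103,0]]

```text
time: 2.02
tool_pos: [0.4804, 0.2256, 0.0493]
tool_rot: [-0.0, 0.599, 0.801, -0.001]
contact_force: [0.2, -0.2, -0.1]
gripper_width: 0.996
```

Request:
servo_tool:
  deltas:
    - [[45,0,0,0,0],[45,0,0,0,0],[45,0,0,0,0],[45,0,0,0,0],[45,0,0,0,0]]

```text
time: 2.65
tool_pos: [0.4809, 0.2261, 0.0515]
tool_rot: [0.0, 0.598, 0.801, 0.0]
contact_force: [-3.5, -1.0, 7.4]
gripper_width: 0.53
```

Run:
```python
from h import *
s=state(); print(s['time'],s['tool_pos'],s['contact_force'],s['gripper_width'])
im=snap('wrist','wrist3')
```

```text
2.65 [0.48091527 0.22613332 0.05145875] [-3.48820808 -0.99976811  7.40745384] 0.5296023597520485
```

View pics/wrist3.png

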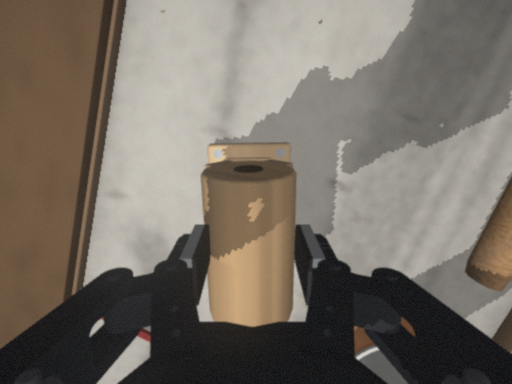

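Request:
servo_tool:
  deltas:
    - [[20,0,0,0,0],[20,0,0,0,0],[20,0,0,0,0]]

```text
time: 3.08
tool_pos: [0.4806, 0.2262, 0.0548]
tool_rot: [-0.001, 0.598, 0.801, -0.001]
contact_force: [-15.6, -4.4, 28.6]
gripper_width: 0.428
```

Run:
```python
from h import *
im=snap('wrist','wrist4');a=snap('side','d4')[100:190,200:310];b=snap('scene','s4')[140:230,170:280]
cv2.imwrite('pics/e4.png',np.vstack([cv2.resize(x,(660,290) if 0 else (352,288),interpolation=cv2.INTER_CUBIC)[:,:,::-1] for x in(a,b)]))
print(state()['gripper_width'],state()['tool_pos'])
```

```text
0.426442703919351 [0.48061757 0.22620322 0.05485075]
```

View pics/wrist4.png

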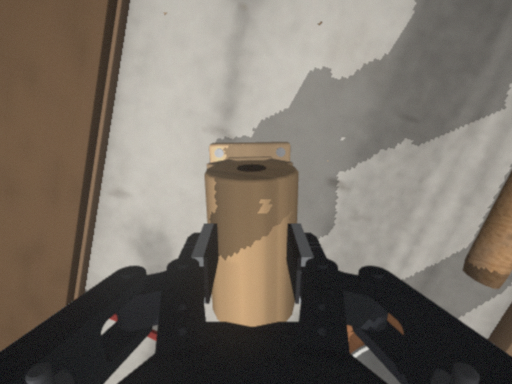

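View pics/e4.png

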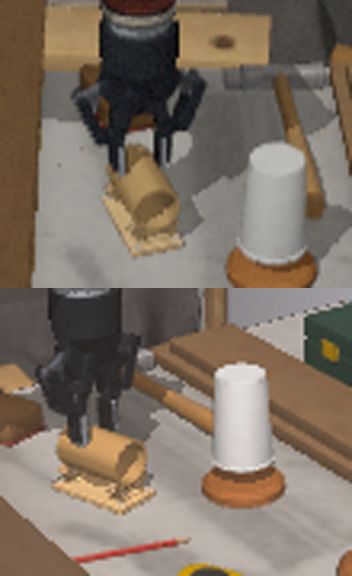

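Request:
servo_tool:
  deltas:
    - [[85,0,0,0,0],[85,0,0,0,0],[85,0,0,0,0],[85,0,0,0,0]]

```text
time: 3.72
tool_pos: [0.4803, 0.2259, 0.0491]
tool_rot: [-0.0, 0.598, 0.801, -0.0]
contact_force: [-0.4, 0.1, -0.6]
gripper_width: 0.999
```

Run:
```python
from h import *
s=state(); print(s['time'],s['tool_pos'],s['contact_force'],s['gripper_width'])
im=snap('wrist','wrist5')
```

```text
3.725 [0.48029295 0.2259289  0.04905566] [-0.3785893   0.07382596 -0.56932901] 0.9987808080073876
```

View pics/wrist5.png

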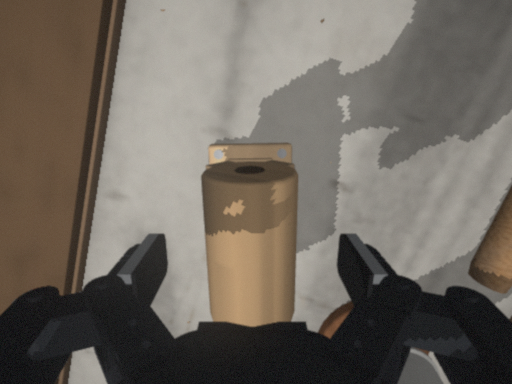

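Run:
```python
from h import *
d=np.array([.2845,-.9587]);t=np.array([.4803,.2259])
for u,v,z in [(250,169.5,.048),(250,182,.074),(250,161,.022),(202,173,.048),(298,173,.048)]:
    p=onz('wrist5',u,v,z);q=p[:2]-t;print(p,q@d,q@[.9587,.2845])
```

```text
[0.46942796 0.25940881 0.048     ] -0.03521799608925525 -0.0008897720881107199
[0.46949461 0.25986764 0.074     ] -0.03563890911264252 -0.0006953367368835426
[0.46945927 0.2586173  0.022     ] -0.034450258092634196 -0.0010849329630631293
[0.44519458 0.25019804 0.048     ] -0.03328202040605509 -0.02674277658160111
[0.49474434 0.26490507 0.048     ] -0.033284746563559134 0.02494473212166768
```

Request:
servo_tool:
  deltas:
    - [[85,-0.5,-2,-11,0],[85,-0.5,-2,-11,0],[40,-0.5,-2,-11,0],[40,-0.5,-2,-11,0],[40,-0.5,-2,-11,0]]

```text
time: 4.4
tool_pos: [0.4801, 0.2241, 0.0392]
tool_rot: [-0.0, 0.598, 0.801, -0.0]
contact_force: [-2.0, -1.0, 5.4]
gripper_width: 0.571
```

Request:
servo_tool:
  deltas:
    - [[40,0,0,0,0],[40,0,0,0,0]]

```text
time: 4.65
tool_pos: [0.48, 0.2241, 0.0392]
tool_rot: [-0.0, 0.598, 0.801, -0.0]
contact_force: [-3.5, -2.3, 6.3]
gripper_width: 0.573
```

Request:
servo_tool:
  deltas:
    - [[65,0,0,0,0],[65,0,0,0,0],[65,0,0,-6,0],[40,0,0,-6,0],[40,0,0,-6,0]]

```text
time: 5.28
tool_pos: [0.4799, 0.224, 0.0321]
tool_rot: [-0.0, 0.598, 0.801, -0.0]
contact_force: [1.2, 0.1, -0.7]
gripper_width: 0.585
```

Request:
servo_tool:
  deltas:
    - [[40,0,0,0,0],[40,0,0,0,0]]

```text
time: 5.52
tool_pos: [0.4798, 0.2239, 0.0322]
tool_rot: [-0.0, 0.598, 0.801, -0.0]
contact_force: [-0.3, 0.3, -0.4]
gripper_width: 0.586
```

Run:
```python
from h import *
im=snap('wrist','wrist6');a=snap('side','d6')[100:190,200:310];b=snap('scene','s6')[140:230,170:280]
o=np.vstack([cv2.resize(x,(280,192),interpolation=cv2.INTER_CUBIC)[:,:,::-1] for x in(a,b)])
cv2.imwrite('pics/e6.png',np.hstack([im[:,:,::-1],o]))
```

```text
(no output)
```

View pics/e6.png

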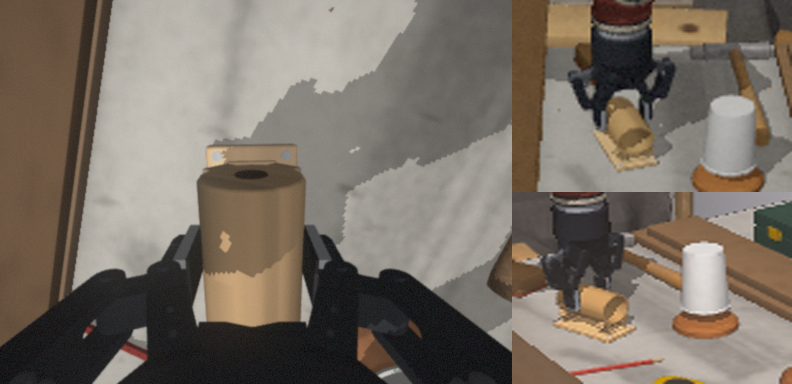

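Run:
```python
from h import *
d=np.array([.2845,-.9587]);t=np.array([.4798,.2239])
for u,v,z in [(251,173.5,.048),(251,187,.074),(198,179,.048),(304,179,.048)]:
    p=onz('wrist6',u,v,z);q=p[:2]-t;print(p,q@d,q@[.9587,.2845])
```

```text
[0.46894581 0.25956685 0.048     ] -0.037281829471757934 -0.0002586928332538774
[0.46872581 0.26066933 0.074     ] -0.038401362938108766 -0.00015595312727244333
[0.44523714 0.2496803  0.048     ] -0.034548709515659685 -0.02580091444477171
[0.4941943  0.26421241 0.048     ] -0.03455233423245489 0.02526869442229383
```

Request:
servo_tool:
  deltas:
    - [[65,0,0,0,0],[65,0,0,0,0],[65,-1.5,6,5,0],[65,-1.5,6,5,0],[40,-1.5,6,5,0]]

```text
time: 6.3
tool_pos: [0.4782, 0.2301, 0.038]
tool_rot: [-0.0, 0.598, 0.801, -0.001]
contact_force: [-6.7, -2.1, 10.6]
gripper_width: 0.574
```

Request:
servo_tool:
  deltas:
    - [[40,0,0,0,0],[40,0,0,0,0],[40,0,0,0,0]]

```text
time: 6.68
tool_pos: [0.4782, 0.2301, 0.0382]
tool_rot: [-0.0, 0.598, 0.801, -0.0]
contact_force: [-3.2, 0.3, 6.4]
gripper_width: 0.577
```

Request:
servo_tool:
  deltas:
    - [[40,0,0,15,0],[40,0,0,40,0],[40,0,0,80,0],[40,0,0,110,0],[40,0,0,110,0]]

```text
time: 7.3
tool_pos: [0.4806, 0.2306, 0.1511]
tool_rot: [0.002, 0.598, 0.801, 0.003]
contact_force: [-0.1, -0.0, -0.7]
gripper_width: 0.573
```

Run:
```python
from h import *
print(state()['contact_force'],state()['ft_torque'])
im=snap('wrist','wrist7');a=snap('side','d7')[60:170,200:310];b=snap('scene','s7')[110:220,170:280]
o=np.vstack([cv2.resize(x,(280,192),interpolation=cv2.INTER_CUBIC)[:,:,::-1] for x in(a,b)])
cv2.imwrite('pics/e7.png',np.hstack([im[:,:,::-1],o]))
```

```text
[-0.05459486 -0.01277008 -0.74958614] [-0.01517022  0.00977789 -0.00022904]
```

View pics/e7.png

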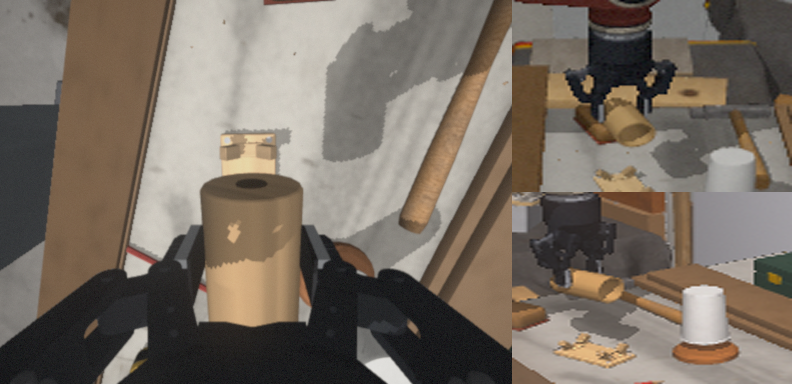

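Request:
servo_tool:
  deltas:
    - [[40,0,0,50,-1],[40,10,-30,80,-2.5],[40,20,-70,85,-4.2],[40,30,-110,85,-5.9],[40,35,-150,85,-7.6]]

```text
time: 8.07
tool_pos: [0.5128, 0.0787, 0.23]
tool_rot: [-0.001, 0.864, 0.504, -0.002]
contact_force: [-0.8, -0.6, -0.2]
gripper_width: 0.574
```

Request:
servo_tool:
  deltas:
    - [[40,5,-40,0,-1.7],[40,10,-80,0,-3.4],[40,15,-120,0,-5.1],[40,20,-150,0,-6.8],[40,20,-180,0,-8.5]]

```text
time: 8.7
tool_pos: [0.5326, -0.1009, 0.2296]
tool_rot: [-0.001, 0.997, 0.083, -0.002]
contact_force: [-0.0, 0.2, -1.5]
gripper_width: 0.575
```

Request:
servo_tool:
  deltas:
    - [[40,0,0,0,-1.65],[40,0,0,0,-1.65]]

```text
time: 8.95
tool_pos: [0.5325, -0.1001, 0.23]
tool_rot: [-0.001, 1.0, 0.001, -0.002]
contact_force: [0.4, 0.0, -1.3]
gripper_width: 0.577
```

Run:
```python
from h import *
s=state();print(s['time'],s['tool_pos'],s['tool_rot'],s['joint_pos'])
im=snap('wrist','wrist8');a=snap('side','d8')[120:260,200:370];b=snap('scene','s8')[80:250,200:380]
o=np.vstack([cv2.resize(x,(280,x.shape[0]*280//x.shape[1]),interpolation=cv2.INTER_CUBIC)[:,:,::-1] for x in(a,b)])
o=cv2.copyMakeBorder(o,0,520-o.shape[0],0,0,cv2.BORDER_CONSTANT)
cv2.imwrite('pics/e8.png',np.hstack([cv2.copyMakeBorder(im[:,:,::-1],0,520-384,0,0,cv2.BORDER_CONSTANT),o]))
```

```text
8.95 [ 0.53253951 -0.10006     0.22998449] [-6.67635876e-04  9.99997821e-01  6.33790620e-04 -1.87353794e-03] [-3.23134228e-01 -1.48458651e-01  1.79458260e+00  7.39849764e-05
  1.49944590e+00  1.24638909e+00]
```

View pics/e8.png

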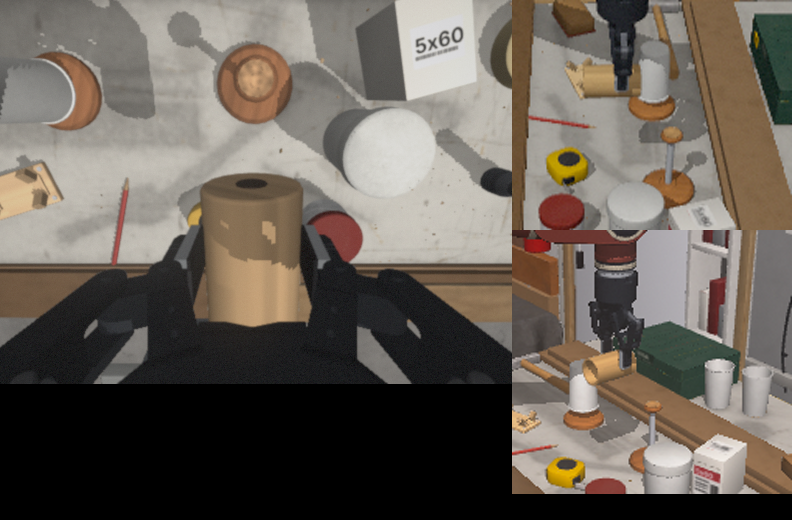

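Run:
```python
from h import *
im=cv2.imread('pics/wrist8.png')
hsv=cv2.cvtColor(im,cv2.COLOR_BGR2HSV)
print('pad',onz('wrist8',257,77,.135),'foot',onz('wrist8',255,82.5,.005),'tub',onz('wrist8',389,152,.108))
print('tri', tri(('wrist8',257,77),('wrist0',248,286)), tri(('wrist8',257,77),('side0',297,202)))
for f,(u,v) in dict(side0=(297,202),scene0=(290.7,192)).items(): print(f,proj(f,np.array([.62,-.103,.135])))
print('bottom ctr ray at y..',[ (x,(lambda o,r:(o+r*(x-o[0])/r[0]))(*ray('wrist8',251,184))) for x in(.56,.5625,.565)])
c=cv2.resize(im[30:220,180:320],None,fx=3.5,fy=3.5,interpolation=cv2.INTER_CUBIC);cv2.imwrite('pics/w8c.png',c)
```

```text
pad [ 0.62094959 -0.10428052  0.135     ] foot [ 0.62299424 -0.10394146  0.005     ] tub [ 0.5562459  -0.22993503  0.108     ]
tri (array([ 0.62105313, -0.10436256,  0.12655404]), np.float64(0.0008814964607504335)) (array([ 0.62102306, -0.10432239,  0.131339  ]), np.float64(0.0003240138070353437))
side0 [296.7167892  200.66174284]
scene0 [289.85437247 191.43725276]
bottom ctr ray at y.. [(0.56, array([ 0.56      , -0.09988905,  0.22818678])), (0.5625, array([ 0.5625    , -0.09991678,  0.23664446])), (0.565, array([ 0.565     , -0.09994452,  0.24510215]))]
```

View pics/w8c.png

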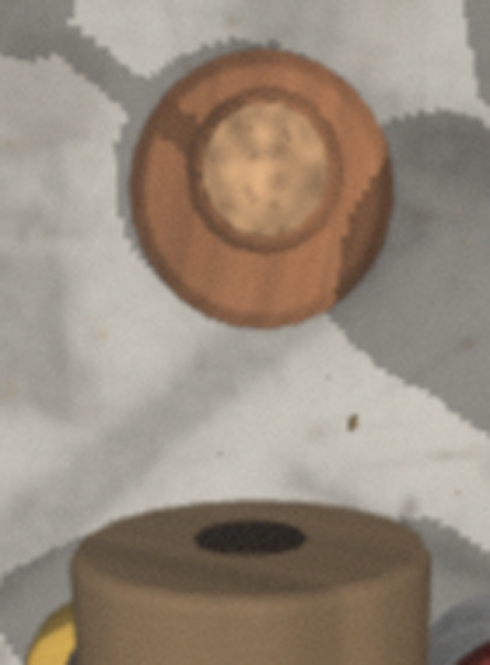

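Request:
servo_tool:
  deltas:
    - [[40,24,-2,-20,0],[40,48,-4,-45,0],[40,48,-4,-65,0],[40,48,-4,-65,0]]

```text
time: 9.6
tool_pos: [0.5794, -0.1032, 0.1645]
tool_rot: [-0.001, 1.0, 0.001, -0.003]
contact_force: [-0.6, -0.8, -1.5]
gripper_width: 0.572
```

```bash
cat > v.py <<'E'
from h import *
import sys
k=sys.argv[1]
s=state();print(s['time'],s['tool_pos'],s['contact_force'],s['ft_torque'])
im=snap('wrist','wrist'+k);a=snap('side','d'+k)[130:250,230:370];b=snap('scene','s'+k)[120:250,220:360]
o=np.vstack([cv2.resize(x,(280,x.shape[0]*2),interpolation=cv2.INTER_CUBIC)[:,:,::-1] for x in(a,b)])
o=cv2.copyMakeBorder(o,0,520-o.shape[0],0,0,cv2.BORDER_CONSTANT)
cv2.imwrite('pics/e'+k+'.png',np.hstack([cv2.copyMakeBorder(im[:,:,::-1],0,520-384,0,0,cv2.BORDER_CONSTANT),o]))
E
python3 v.py 9
```

```text
9.6 [ 0.5794052  -0.10315207  0.16454139] [-0.57321938 -0.78801731 -1.50684458] [-0.03496378 -0.01036565 -0.02873982]
```

View pics/e9.png

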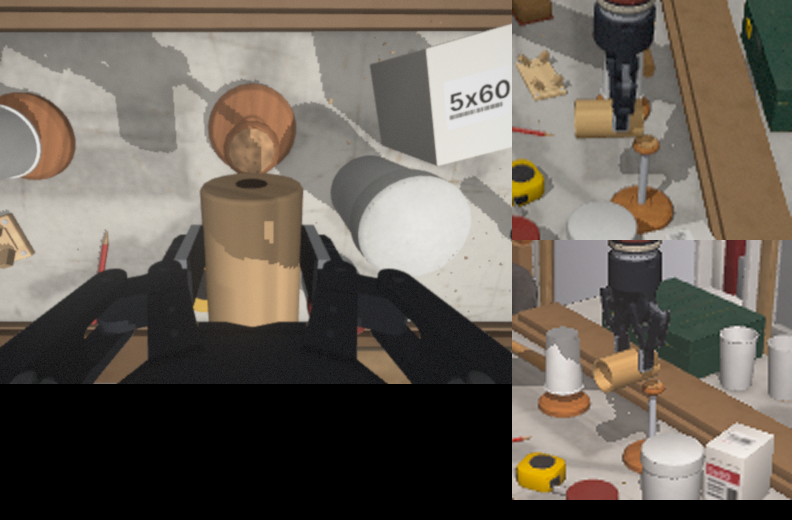

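Request:
servo_tool:
  deltas:
    - [[40,0,-1,-6,0],[40,-1,-1,-11,0],[40,-1,-1,-15,0]]

```text
time: 10.12
tool_pos: [0.5802, -0.105, 0.1521]
tool_rot: [-0.0, 1.0, -0.0, -0.0]
contact_force: [-0.4, -0.1, -1.0]
gripper_width: 0.573
```

```bash
python3 v.py 10
```

```text
10.125 [ 0.58024782 -0.10500551  0.15211488] [-0.39315684 -0.12207512 -1.00493462] [0.00133647 0.05112416 0.03147919]
```

View pics/e10.png

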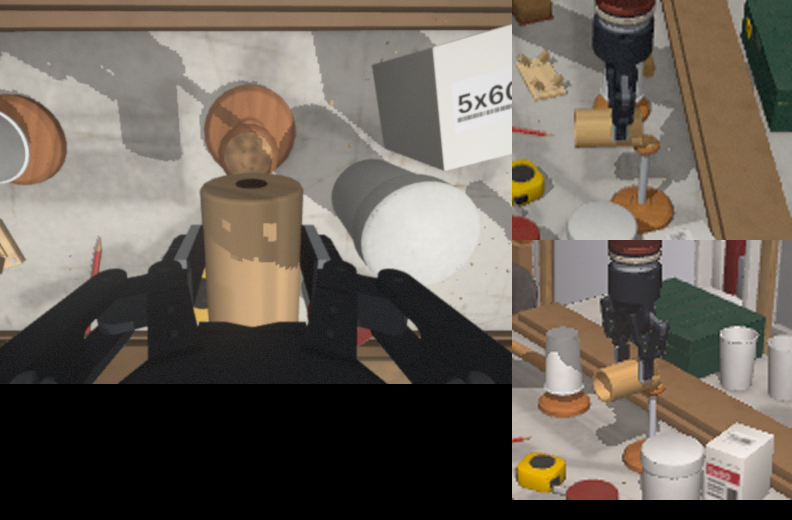

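Request:
servo_tool:
  deltas:
    - [[40,-1,1,-5,0],[40,-2,1,-9,0],[40,-4,1,-13,0],[40,-4,1,-13,0]]

```text
time: 10.78
tool_pos: [0.5782, -0.1046, 0.1466]
tool_rot: [0.001, 1.0, 0.0, 0.002]
contact_force: [-11.8, 2.7, 23.1]
gripper_width: 0.571
```

```bash
python3 v.py 11
```

```text
10.775 [ 0.57818235 -0.10456119  0.14661919] [-11.78376792   2.70466426  23.0796857 ] [0.49869231 1.64200484 0.06424868]
```

View pics/e11.png

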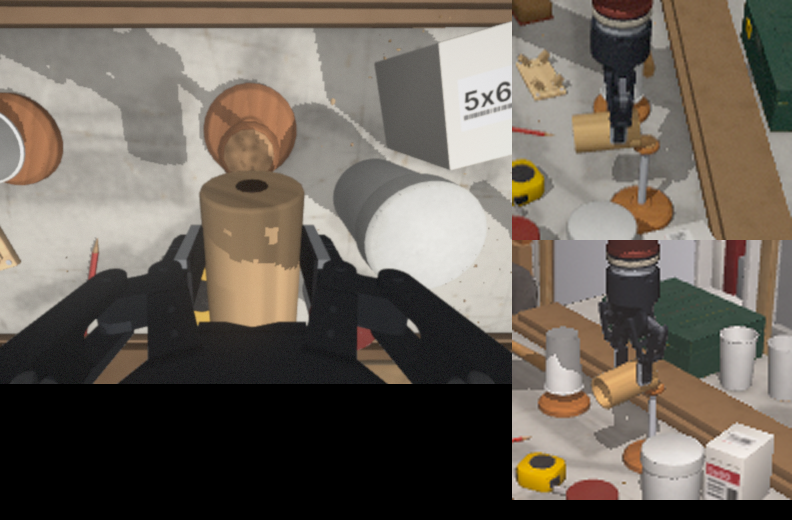

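Request:
servo_tool:
  deltas:
    - [[40,0,0,-4,0],[40,-1,0,-8,0],[40,-1,0,-8,0]]

```text
time: 11.3
tool_pos: [0.5768, -0.1049, 0.14]
tool_rot: [0.001, 1.0, 0.0, 0.001]
contact_force: [-18.7, 2.5, 31.7]
gripper_width: 0.573
```

```bash
python3 v.py 12
```

```text
11.3 [ 0.57683965 -0.10493335  0.14002452] [-18.66155474   2.50013813  31.65690915] [0.5204069  2.4545764  0.02893948]
```

View pics/e12.png

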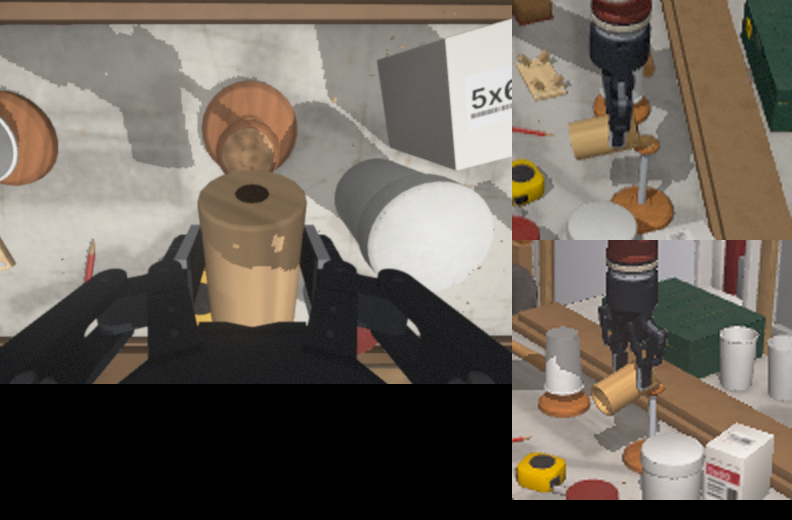

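Request:
servo_tool:
  deltas:
    - [[40,-1,0,-4,0],[40,-2,0,-8,0],[40,-3,0,-12,0],[40,-3,0,-12,0]]

```text
time: 11.95
tool_pos: [0.5729, -0.1053, 0.1272]
tool_rot: [0.002, 1.0, 0.0, 0.0]
contact_force: [-21.8, 1.0, 31.2]
gripper_width: 0.573
```

```bash
python3 v.py 13
```

```text
11.95 [ 0.5729365  -0.10527591  0.12716541] [-21.82807459   0.97936956  31.20716594] [0.24043338 2.67056922 0.0643587 ]
```

View pics/e13.png

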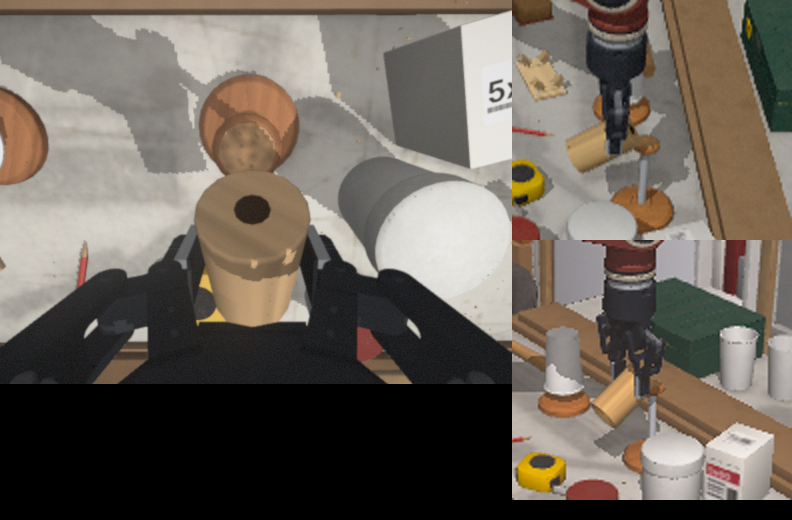

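Request:
servo_tool:
  deltas:
    - [[40,-1,0,-4,0],[40,-1,0,-8,0],[40,-1,0,-12,0],[40,-1,0,-12,0]]

```text
time: 12.6
tool_pos: [0.5704, -0.1054, 0.1154]
tool_rot: [0.001, 1.0, 0.0, -0.002]
contact_force: [-29.9, 1.9, 37.4]
gripper_width: 0.574
```

```bash
python3 v.py 14
```

```text
12.6 [ 0.57039024 -0.10538199  0.1153729 ] [-29.91431453   1.94124262  37.40700268] [0.2841073  3.69497277 0.07334434]
```

View pics/e14.png

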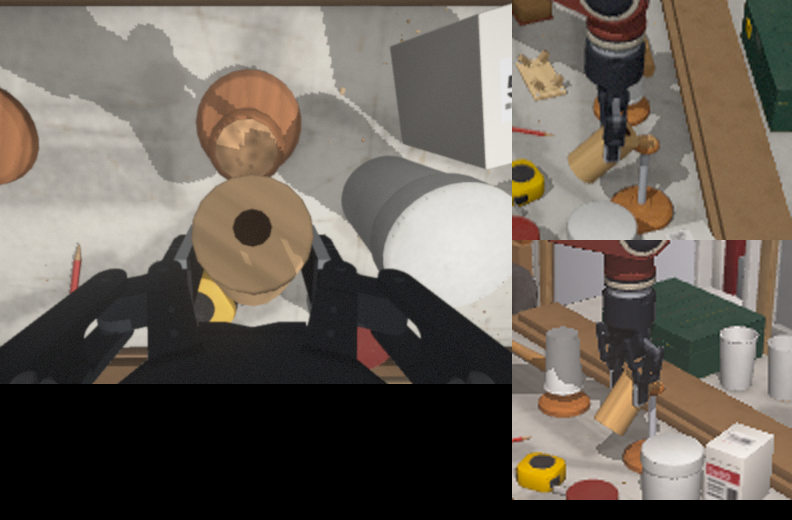

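Request:
servo_tool:
  deltas:
    - [[40,1,0,-4,0],[40,3,0,-8,0],[40,5,0,-11,0],[40,5,0,-11,0]]

```text
time: 13.25
tool_pos: [0.5709, -0.1052, 0.1031]
tool_rot: [0.001, 1.0, 0.0, -0.008]
contact_force: [-45.3, 1.6, 44.9]
gripper_width: 0.576
```

```bash
python3 v.py 15
```

```text
13.25 [ 0.57092208 -0.10522483  0.1031173 ] [-45.33153839   1.55784972  44.88439054] [0.27536109 5.65509411 0.1041514 ]
```

View pics/e15.png

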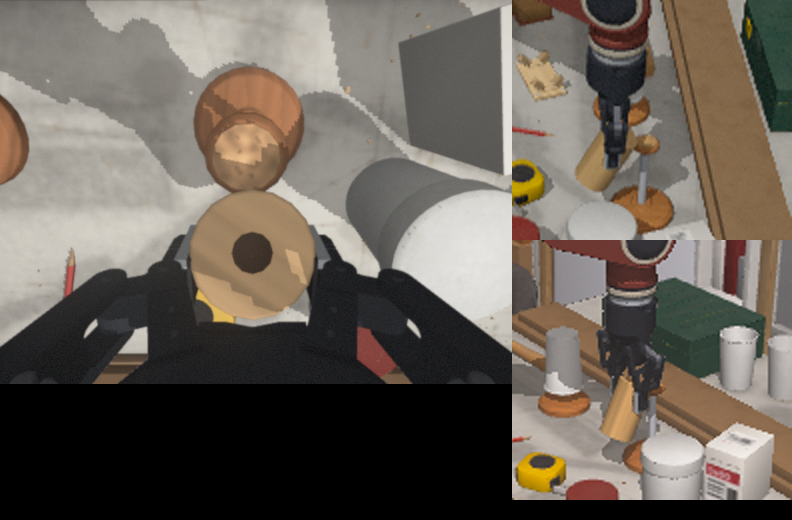

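Request:
servo_tool:
  deltas:
    - [[40,-5,0,-3,0],[40,-5,0,-8,0],[40,-2,0,-6,0],[40,3,0,-5,0],[40,5,0,-4,0]]

```text
time: 14.02
tool_pos: [0.5689, -0.1057, 0.0935]
tool_rot: [0.001, 1.0, 0.0, -0.017]
contact_force: [-58.7, -4.5, 35.0]
gripper_width: 0.575
```

```bash
python3 v.py 16
```

```text
14.025 [ 0.56894398 -0.10570354  0.09345142] [-58.69762039  -4.54958499  34.96895182] [-0.58640059  7.61183423 -0.00916507]
```

View pics/e16.png

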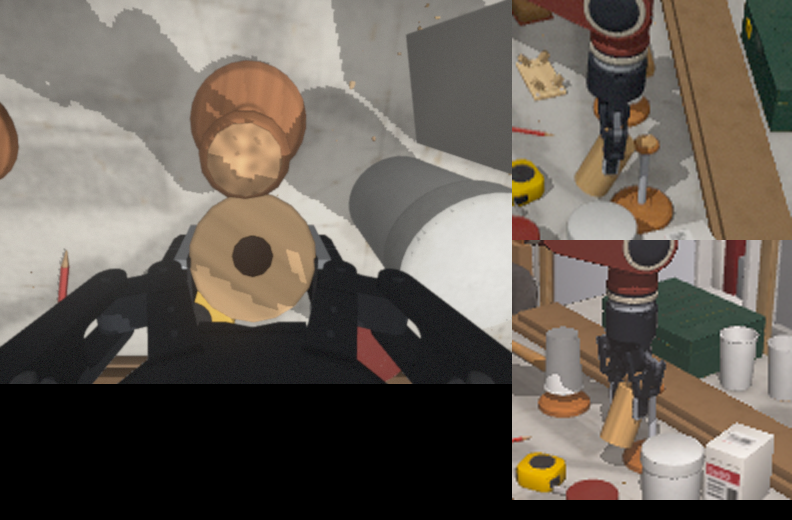

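Request:
servo_tool:
  deltas:
    - [[40,-15,0,0,0],[40,-22,0,20,0],[40,-22,0,70,0],[40,-22,0,120,0],[40,-22,0,120,0]]

```text
time: 14.8
tool_pos: [0.5626, -0.1049, 0.2187]
tool_rot: [0.002, 1.0, 0.0, 0.005]
contact_force: [0.3, 0.1, -2.6]
gripper_width: 0.57
```

```bash
python3 v.py 17
python3 - <<'E'
import cv2,numpy as np
a=cv2.imread('pics/d17.png')[110:220,240:350];b=cv2.imread('pics/s17.png')[90:220,220:340]
cv2.imwrite('pics/z17.png',np.hstack([cv2.resize(x,(390,420),interpolation=cv2.INTER_CUBIC) for x in(a,b)]))
E
```

```text
14.8 [ 0.56258544 -0.1048551   0.21871741] [ 0.32179382  0.13573445 -2.57758287] [-0.01153182 -0.04899343 -0.00640336]
```

View pics/e17.png

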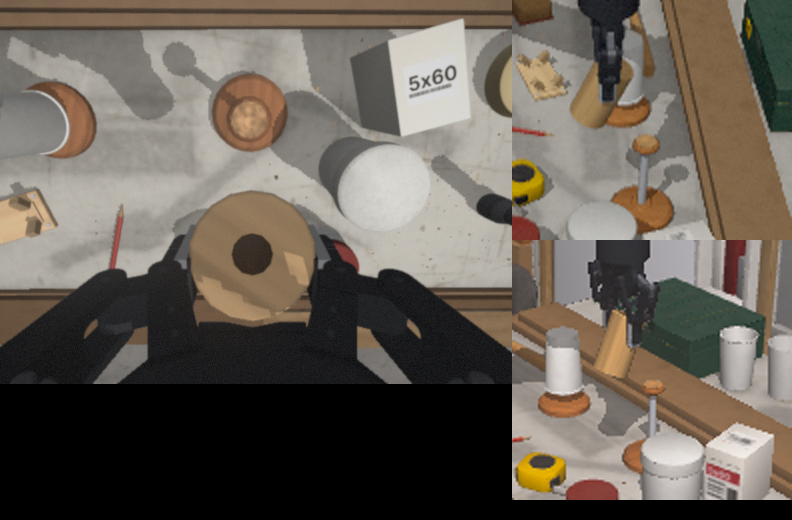

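View pics/z17.png

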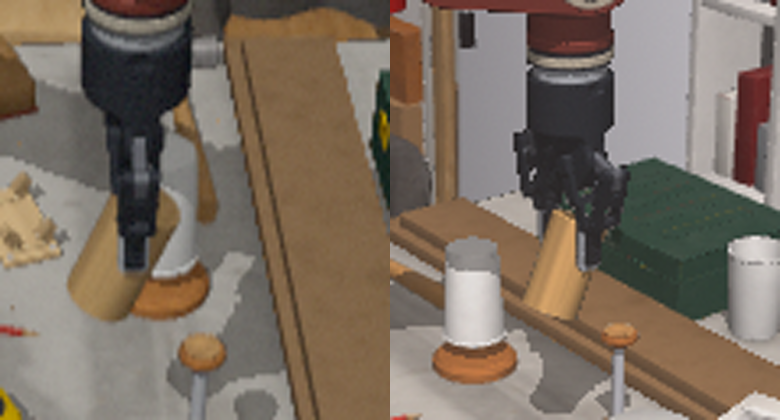

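Run:
```python
from h import *
for off in(8,10,12,14):
  for al in(15,20,24,28):
    a=np.radians(al); c=np.array([.5626,-.105,.2187+off/1e3]); b=np.array([np.sin(a),0,np.cos(a)])
    P=c+.0315*b; M=c-.0565*b; 
    rim=[c-.0565*b+.026*np.array([np.cos(a),0,-np.sin(a)])*s for s in(-1,1)]
    print(off,al,'fill wrist',proj('wrist17',P).round(),'mouth rim -x,+x side',[proj('d17',r).round(1).tolist() for r in rim])
# observed in d17
print('obs rim left',68/3.545+240,280/3.818+110,'right',125/3.545+240,318/3.818+110)
```

```text
8 15 fill wrist [252. 252.] mouth rim -x,+x side [[261.2, 189.2], [279.9, 192.8]]
8 20 fill wrist [252. 245.] mouth rim -x,+x side [[259.7, 188.1], [277.9, 193.0]]
8 24 fill wrist [252. 240.] mouth rim -x,+x side [[258.6, 187.2], [276.3, 193.1]]
8 28 fill wrist [252. 235.] mouth rim -x,+x side [[257.5, 186.2], [274.7, 193.1]]
10 15 fill wrist [252. 254.] mouth rim -x,+x side [[261.2, 188.6], [280.0, 192.2]]
10 20 fill wrist [252. 248.] mouth rim -x,+x side [[259.7, 187.5], [277.9, 192.4]]
10 24 fill wrist [252. 242.] mouth rim -x,+x side [[258.6, 186.6], [276.3, 192.5]]
10 28 fill wrist [252. 237.] mouth rim -x,+x side [[257.5, 185.6], [274.7, 192.5]]
12 15 fill wrist [252. 256.] mouth rim -x,+x side [[261.2, 188.0], [280.0, 191.6]]
12 20 fill wrist [252. 250.] mouth rim -x,+x side [[259.7, 186.9], [278.0, 191.8]]
12 24 fill wrist [252. 244.] mouth rim -x,+x side [[258.6, 186.0], [276.3, 191.9]]
12 28 fill wrist [252. 239.] mouth rim -x,+x side [[257.6, 185.0], [274.7, 191.9]]
14 15 fill wrist [252. 259.] mouth rim -x,+x side [[261.2, 187.4], [280.0, 191.0]]
14 20 fill wrist [252. 252.] mouth rim -x,+x side [[259.7, 186.3], [278.0, 191.3]]
14 24 fill wrist [252. 247.] mouth rim -x,+x side [[258.6, 185.4], [276.4, 191.3]]
14 28 fill wrist [252. 241.] mouth rim -x,+x side [[257.6, 184.4], [274.7, 191.3]]
obs rim left 259.18194640338504 183.33682556312203 right 275.26093088857544 193.28968046097432
```

Request:
servo_tool:
  deltas:
    - [[40,30,1,0,0],[40,60,1,0,0],[40,77,1,0,0],[40,77,1,-20,0],[40,77,1,-20,0]]

```text
time: 15.58
tool_pos: [0.6334, -0.1022, 0.187]
tool_rot: [-0.001, 1.0, -0.0, -0.004]
contact_force: [0.1, -0.1, -1.7]
gripper_width: 0.581
```

```bash
cat > z.py <<'E'
from h import *
import sys
k=sys.argv[1]
s=state();print(s['time'],s['tool_pos'],s['contact_force'],s['ft_torque'],s['gripper_width'])
im=snap('wrist','wrist'+k);A=snap('side','d'+k)[:,:,::-1];B=snap('scene','s'+k)[:,:,::-1]
a=A[130:260,230:360];b=B[100:240,230:350]
o=np.hstack([cv2.resize(x,(390,420),interpolation=cv2.INTER_CUBIC) for x in(a,b)])
cv2.imwrite('pics/z'+k+'.png',o)
E
python3 z.py 18
```

```text
15.575 [ 0.63343218 -0.10224776  0.18695569] [ 0.13486588 -0.07179231 -1.6654382 ] [0.03417597 0.06712234 0.01868786] 0.58065730126394
```

View pics/z18.png

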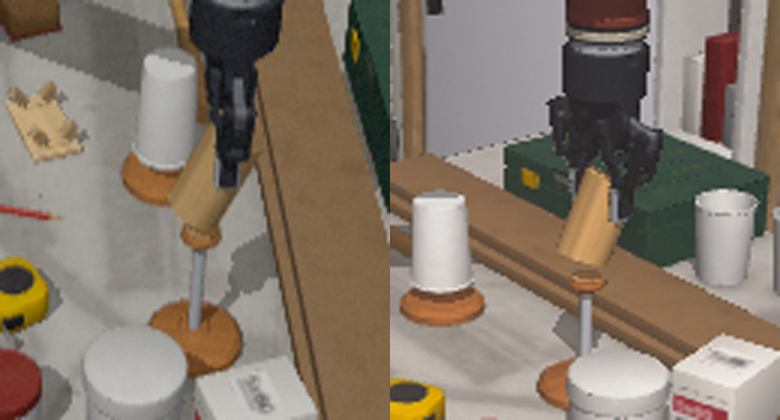

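View pics/wrist18.png

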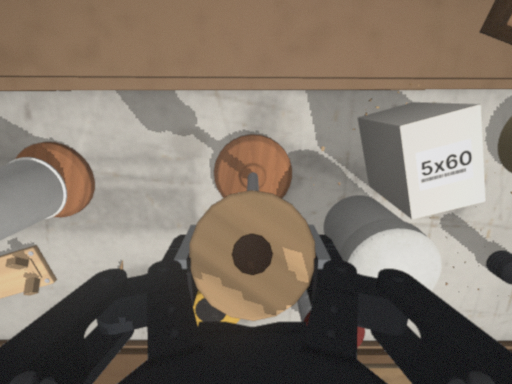

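Run:
```python
import cv2
a=cv2.imread('pics/d18.png')[150:230,270:330]
cv2.imwrite('pics/y18.png',cv2.resize(a,None,fx=9,fy=7.5 if 0 else 9,interpolation=cv2.INTER_CUBIC)[:600])
```

```text
(no output)
```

View pics/y18.png

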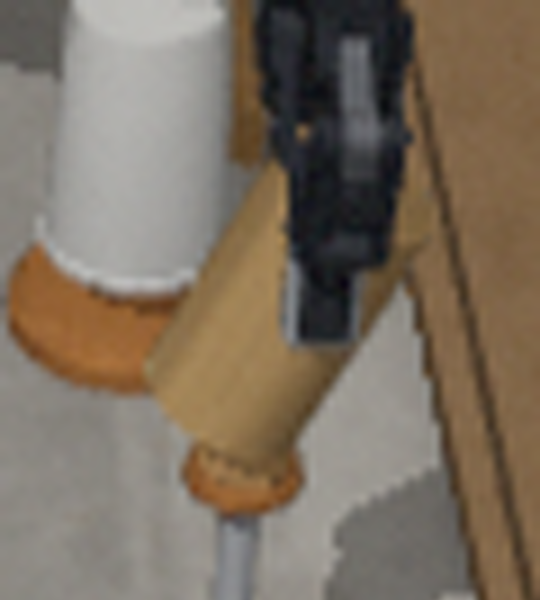

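Request:
servo_tool:
  deltas:
    - [[40,6,-1.5,0,0],[40,6,-1.5,0,0],[40,6,-1.5,-10,0],[40,6,-1.5,-18,0],[40,6,-1.5,-24,0]]

```text
time: 16.35
tool_pos: [0.6419, -0.1043, 0.167]
tool_rot: [-0.0, 1.0, 0.0, -0.001]
contact_force: [0.4, -0.1, -1.4]
gripper_width: 0.574
```

```bash
python3 z.py 19
```

```text
16.35 [ 0.64194075 -0.10433206  0.16704076] [ 0.43532882 -0.11989749 -1.43092514] [ 0.01285844 -0.03983933  0.01097899] 0.5739353128121255
```

View pics/z19.png

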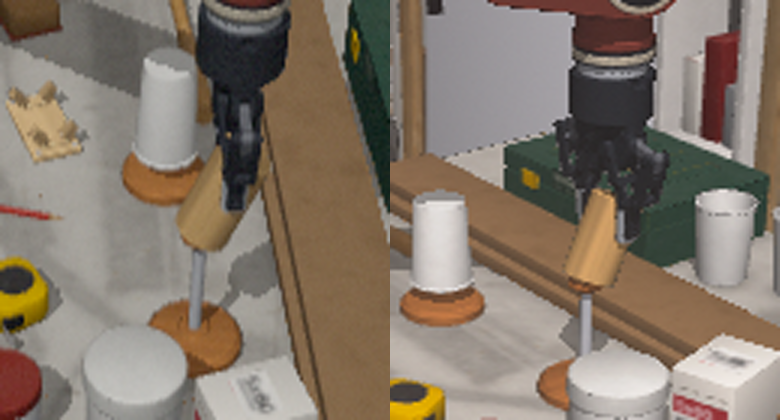

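Request:
servo_tool:
  deltas:
    - [[40,0,0,-5,0],[40,-4,0,-8,0],[40,-10,0,-8,0],[40,-15,0,-8,0],[40,-20,0,-8,0]]

```text
time: 17.12
tool_pos: [0.6275, -0.1036, 0.1606]
tool_rot: [-0.001, 1.0, -0.0, 0.008]
contact_force: [24.8, 3.0, -14.9]
gripper_width: 0.572
```

```bash
python3 z.py 20
```

```text
17.125 [ 0.62751458 -0.10364678  0.16064881] [ 24.81021396   3.00516307 -14.88142176] [ 0.38451897 -5.09031154 -0.04257156] 0.5716649338552162
```

View pics/z20.png

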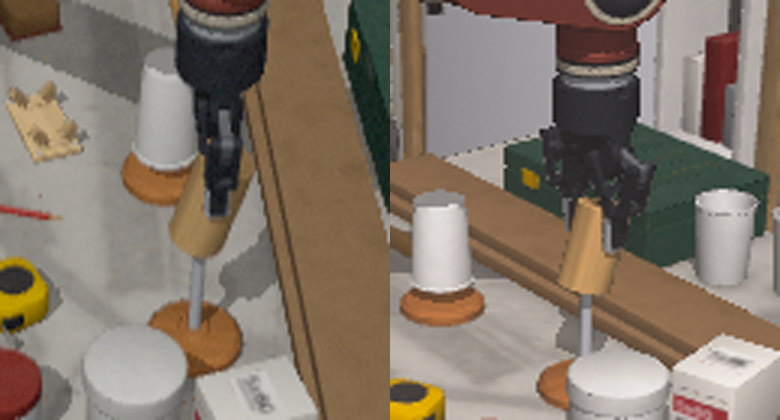

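Request:
servo_tool:
  deltas:
    - [[40,-5,0,0,0],[40,-10,0,0,0],[40,-14,0,0,0],[40,-14,0,0,0]]

```text
time: 17.77
tool_pos: [0.614, -0.1035, 0.1612]
tool_rot: [-0.001, 1.0, 0.0, 0.008]
contact_force: [19.6, 2.8, -10.5]
gripper_width: 0.575
```

```bash
python3 z.py 21
```

```text
17.775 [ 0.6140108  -0.10350251  0.16115958] [ 19.64788509   2.76133375 -10.53122758] [ 0.44194328 -3.95805632 -0.03377189] 0.5745646646803879
```

View pics/z21.png

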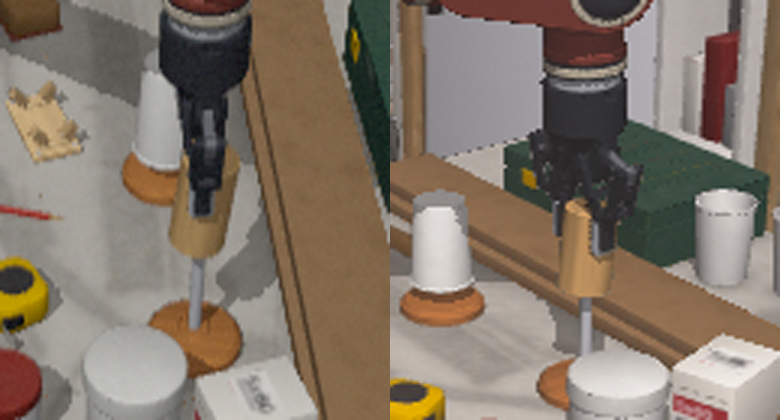

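Request:
servo_tool:
  deltas:
    - [[40,-3,0,0,0],[40,-5,0,0,0],[40,-5,0,0,0]]

```text
time: 18.3
tool_pos: [0.6103, -0.1034, 0.161]
tool_rot: [-0.001, 1.0, 0.0, 0.01]
contact_force: [24.2, 2.9, -14.0]
gripper_width: 0.578
```

```bash
python3 z.py 22
python3 - <<'E'
import cv2
a=cv2.imread('pics/d22.png')[150:245,265:330]
cv2.imwrite('pics/y22.png',cv2.resize(a,None,fx=6,fy=6,interpolation=cv2.INTER_CUBIC))
E
```

```text
18.3 [ 0.61032706 -0.10337658  0.16102989] [ 24.20726538   2.85885759 -14.02324622] [ 0.54388811 -4.79921231  0.00854041] 0.5782510300081328
```

View pics/y22.png

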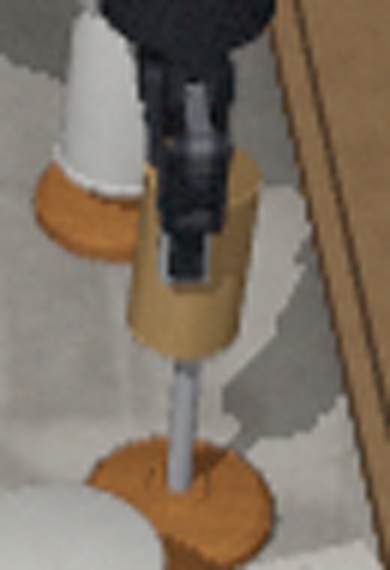

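View pics/wrist22.png

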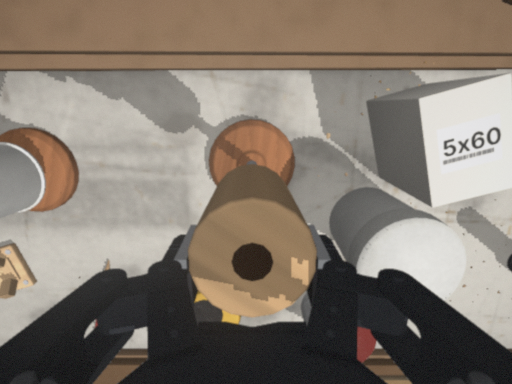

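Run:
```python
from h import *
g=lambda u,v:(u/6+265-.4,v/6+150-.4)
def ony(f,p,y):
    o,r=ray(f,*p);return o+r*(y-o[1])/r[1]
for n,p in [('mouth mid',(184,325)),('Lmouth',(129,318)),('Rmouth',(238,345)),('Ltop',(149,180)),('Rtop',(259,190)),('rod top',(188,370)),('rod bot',(178,485)),('pad tip',(187,275))]:
    print(n,ony('d22',g(*p),-.1036))
p0=(297,202);print('pad0',ony('side0',p0,-.1036))
c=np.array([.6103,-.1034,.173])
for al in(-10,-5,0,5):
  for off in (12,):
    a=np.radians(al);b=np.array([np.sin(a),0,np.cos(a)]);print(al,proj('wrist22',c+.0315*b))
```

```text
mouth mid [ 0.61661548 -0.1036      0.12450556]
Lmouth [ 0.59135956 -0.1036      0.12929444]
Rmouth [ 0.64212875 -0.1036      0.11183981]
Ltop [ 0.59635643 -0.1036      0.20826403]
Rtop [ 0.64500934 -0.1036      0.20172397]
rod top [ 0.62007841 -0.1036      0.09715769]
rod bot [ 0.61968482 -0.1036      0.0242281 ]
pad tip [ 0.61621814 -0.1036      0.15400806]
pad0 [ 0.62097176 -0.1036      0.13072212]
-10 [251.05932191 284.68933447]
-5 [251.05378563 279.60285469]
0 [251.05012552 274.06986116]
5 [251.04842833 268.15451179]
```

Request:
servo_tool:
  deltas:
    - [[40,5,0,0,0],[40,10,0,0,0],[40,10,0,0,0]]

```text
time: 18.82
tool_pos: [0.6133, -0.1046, 0.1603]
tool_rot: [0.0, 1.0, 0.0, -0.0]
contact_force: [0.9, -0.4, -1.7]
gripper_width: 0.575
```

```bash
python3 z.py 23
python3 - <<'E'
import cv2
a=cv2.imread('pics/d23.png')[150:245,265:330]
b=cv2.imread('pics/s23.png')[130:225,260:325]
import numpy as np
cv2.imwrite('pics/y23.png',cv2.resize(np.hstack([a,b]),None,fx=6,fy=6,interpolation=cv2.INTER_CUBIC))
E
```

```text
18.825 [ 0.61328816 -0.10458105  0.1603413 ] [ 0.9049779  -0.3609162  -1.73179084] [ 0.03782206 -0.24514496  0.03712838] 0.5750925627249321
```

View pics/y23.png

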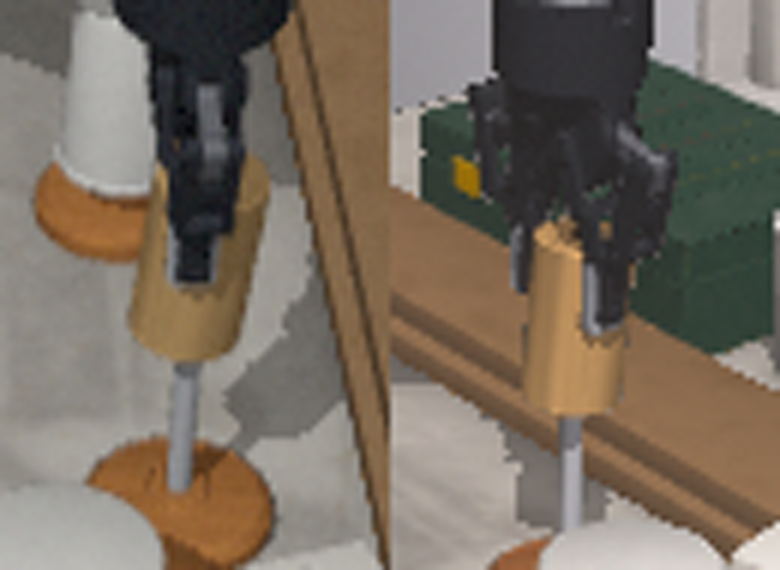

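Request:
servo_tool:
  deltas:
    - [[40,-8,0,0,0],[40,-15,0,0,0],[40,-18,0,0,0],[40,-8,0,0,0],[40,-2,0,0,0]]

```text
time: 19.6
tool_pos: [0.6111, -0.1046, 0.1603]
tool_rot: [0.0, 1.0, -0.0, -0.001]
contact_force: [-0.4, -0.1, -0.8]
gripper_width: 0.574
```

```bash
python3 z.py 24
python3 - <<'E'
import cv2
a=cv2.imread('pics/d24.png')[150:245,265:330]
b=cv2.imread('pics/s24.png')[130:225,260:325]
import numpy as np
cv2.imwrite('pics/y24.png',cv2.resize(np.hstack([a,b]),None,fx=6,fy=6,interpolation=cv2.INTER_CUBIC))
E
```

```text
19.6 [ 0.61111878 -0.1046438   0.16026374] [-0.41274722 -0.12238466 -0.77449182] [-0.03578535  0.06889054  0.02001668] 0.5744566740292287
```

View pics/y24.png

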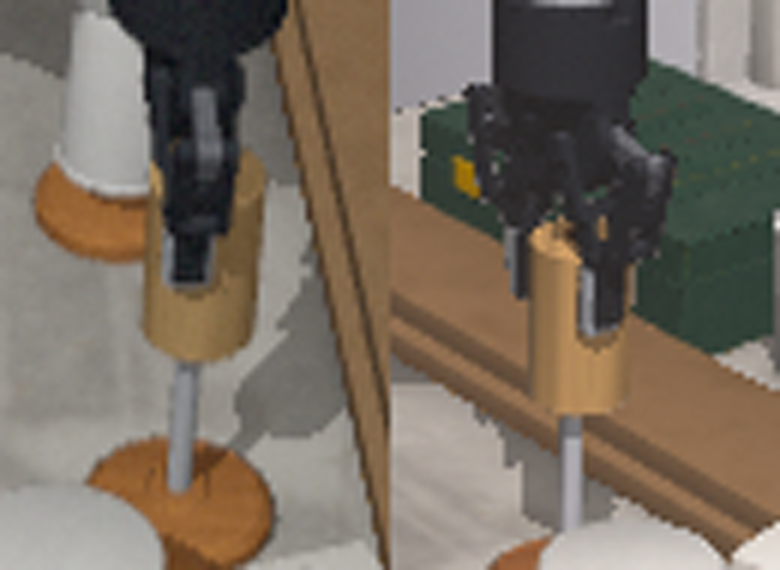

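Request:
servo_tool:
  deltas:
    - [[40,-3.5,0,0,0],[40,-3.5,0,-12,0],[40,-3.5,0,-25,0],[40,-3.5,0,-38,0],[40,-3.5,0,-48,0]]

```text
time: 20.38
tool_pos: [0.6073, -0.1043, 0.1107]
tool_rot: [-0.0, 1.0, -0.0, -0.001]
contact_force: [0.8, 0.2, -0.4]
gripper_width: 0.575
```

```bash
sed -i 's/130:260,230:360/140:250,250:350/;s/100:240,230:350/130:240,250:340/' z.py; python3 z.py 25
```

```text
20.375 [ 0.60734755 -0.10430126  0.11066382] [ 0.80621827  0.18199649 -0.41306066] [-0.02014349 -0.04202203  0.01692632] 0.5750913021738554
```

View pics/z25.png

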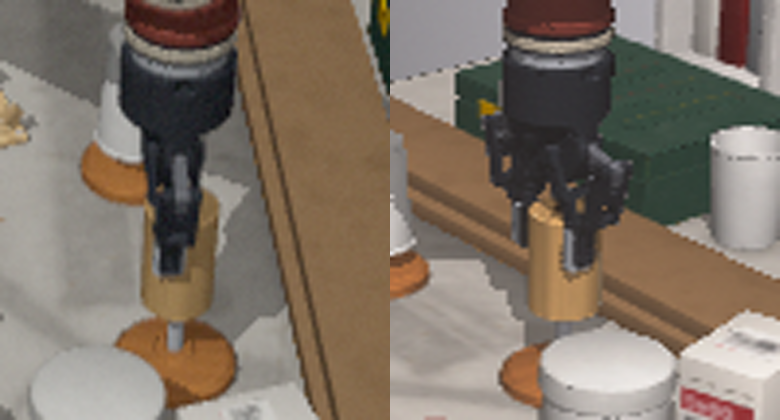

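Request:
servo_tool:
  deltas:
    - [[40,0,0,-5,0],[40,0,0,-9,0],[40,0,0,-12,0]]

```text
time: 20.9
tool_pos: [0.608, -0.1045, 0.1003]
tool_rot: [0.0, 1.0, 0.0, 0.0]
contact_force: [0.3, 0.1, -0.9]
gripper_width: 0.577
```

Request:
servo_tool:
  deltas:
    - [[40,0,0,-3,0],[40,0,0,-6,0],[40,0,0,-8,0],[40,0,0,-8,0]]

```text
time: 21.4
tool_pos: [0.6078, -0.1045, 0.0921]
tool_rot: [-0.0, 1.0, -0.0, -0.0]
contact_force: [0.4, -0.7, -1.9]
gripper_width: 0.577
```

```bash
python3 z.py 26
```

```text
21.4 [ 0.60783487 -0.1044549   0.09213654] [ 0.36784754 -0.69548681 -1.88988141] [-0.0088959   0.00549398 -0.02177336] 0.5768269748712629
```

View pics/z26.png

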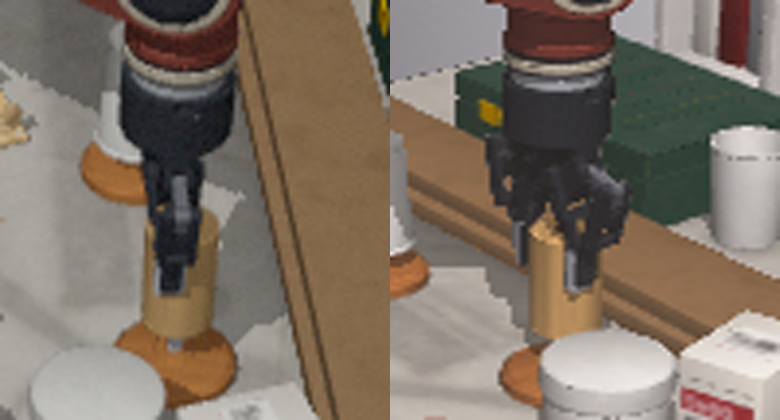

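View pics/wrist26.png

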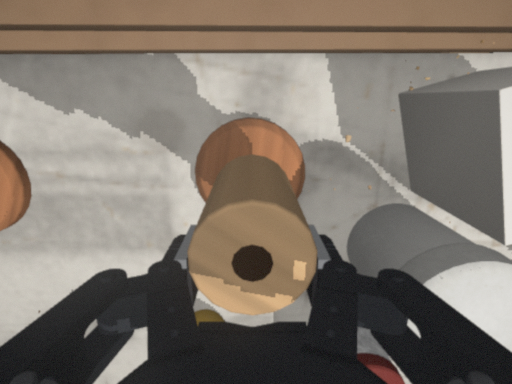

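Request:
servo_tool:
  deltas:
    - [[40,0,0,-3,0],[40,0,0,-6,0],[40,0,0,-6,0]]

```text
time: 21.92
tool_pos: [0.6086, -0.1047, 0.0903]
tool_rot: [0.0, 1.0, 0.0, 0.0]
contact_force: [-9.1, 2.6, 14.7]
gripper_width: 0.574
```

```bash
python3 z.py 27
python3 - <<'E'
import cv2
a=cv2.imread('pics/d27.png')[170:250,265:330]
b=cv2.imread('pics/s27.png')[150:230,265:330]
import numpy as np
cv2.imwrite('pics/y27.png',cv2.resize(np.hstack([a,b]),None,fx=6,fy=6,interpolation=cv2.INTER_CUBIC))
from h import *
# predicted front-lower rim pixel if seated, and top bottom-center
for z in(.053,.056,.060):
  for th in(0,):
    P=np.array([.6205,-.104,z]); e=np.array([0,-.026,0]); print(z,'front rim side',proj('d27',P+e),((proj('d27',P+e)-[264.6,169.6])*6).round())
print('bottom rim right top',((proj('d27',np.array([.6465,-.104,.141]))-[264.6,169.6])*6).round(),'left',((proj('d27',np.array([.5945,-.104,.141]))-[264.6,169.6])*6).round())
print('fill wrist if seated',proj('wrist27',np.array([.6205,-.104,.142])))
E
```

```text
21.925 [ 0.60856618 -0.10465854  0.09034444] [-9.13732188  2.64730805 14.72017692] [ 0.34886669  1.35190914 -0.01565157] 0.573845138714746
0.053 front rim side [296.08841762 229.51980079] [189. 360.]
0.056 front rim side [296.15338623 228.73345741] [189. 355.]
0.06 front rim side [296.24029063 227.68161555] [190. 348.]
bottom rim right top [252. 177.] left [137. 179.]
fill wrist if seated [249.44905498 261.20600762]
```

View pics/y27.png

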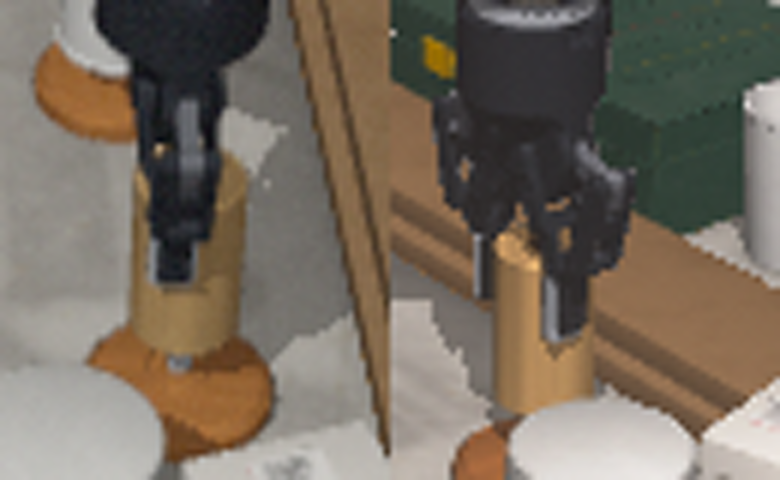

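View pics/wrist27.png

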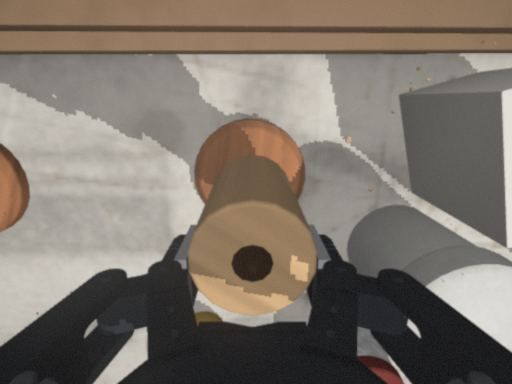

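Request:
servo_tool:
  deltas:
    - [[40,2,0,2,0],[40,3,0,0,0],[40,3,0,-3,0],[40,3,0,-3,0]]

```text
time: 22.58
tool_pos: [0.6117, -0.105, 0.0903]
tool_rot: [0.001, 1.0, 0.0, -0.0]
contact_force: [-17.7, 3.7, 29.2]
gripper_width: 0.574
```

Request:
servo_tool:
  deltas:
    - [[40,-2,0,6,0],[40,-2,0,7.5,0],[70,-2,0,7.5,0],[85,-2,0,7.5,0],[85,-2,0,7.5,0]]

```text
time: 23.2
tool_pos: [0.6089, -0.1045, 0.0904]
tool_rot: [-0.0, 1.0, -0.0, -0.0]
contact_force: [-0.7, 0.3, 0.7]
gripper_width: 0.993
```

```bash
python3 z.py 28
```

```text
23.2 [ 0.60885277 -0.10446395  0.09044779] [-0.73803192  0.27088396  0.70730934] [ 0.03322477  0.03080777 -0.01060242] 0.9931688256334356
```

View pics/z28.png

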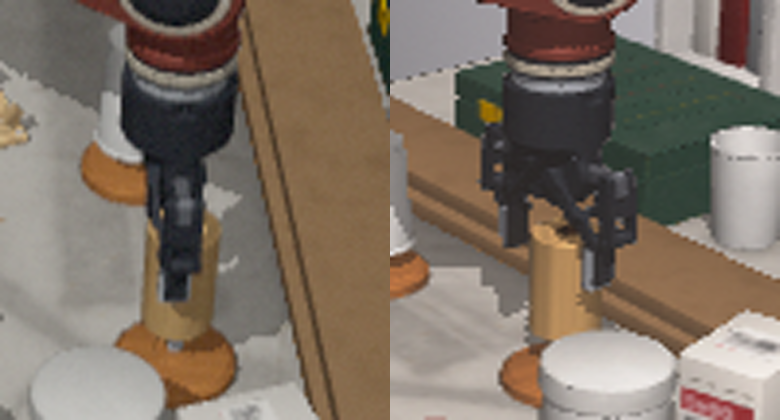

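View pics/wrist28.png

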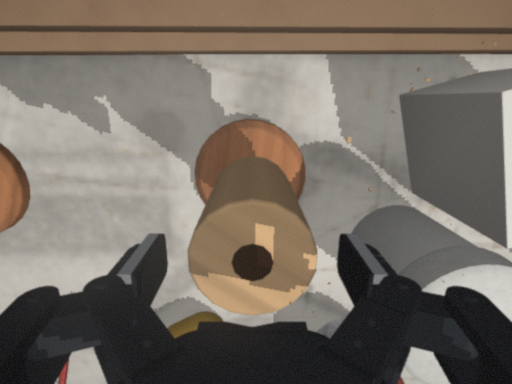

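Request:
servo_tool:
  deltas:
    - [[85,0,0,20,0],[85,0,0,60,0],[85,0,0,110,0],[85,0,0,150,0],[85,0,0,150,0]]

```text
time: 23.98
tool_pos: [0.6116, -0.1052, 0.2484]
tool_rot: [0.002, 1.0, 0.0, 0.005]
contact_force: [1.0, -0.1, 0.4]
gripper_width: 0.991
```

```bash
sed -i 's/140:250,250:350/140:350,230:360/;s/130:240,250:340/150:310,230:360/' z.py; python3 z.py 29
```

```text
23.975 [ 0.61159929 -0.10521126  0.24838039] [ 0.97727134 -0.08470527  0.43301014] [-0.00892848 -0.05583924  0.04267888] 0.9913029157249732
```

View pics/z29.png

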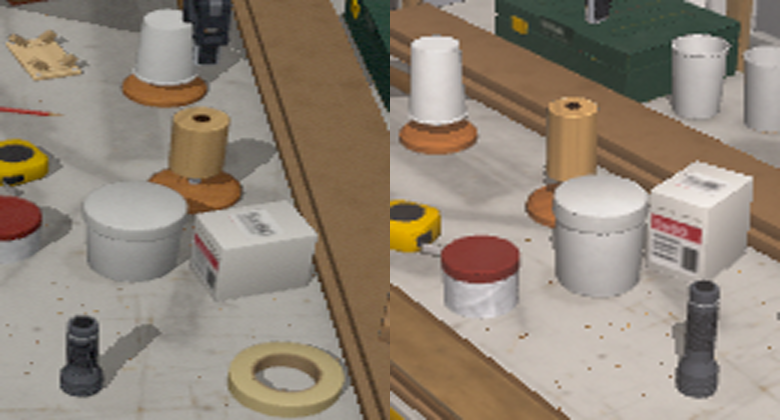

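View pics/wrist29.png

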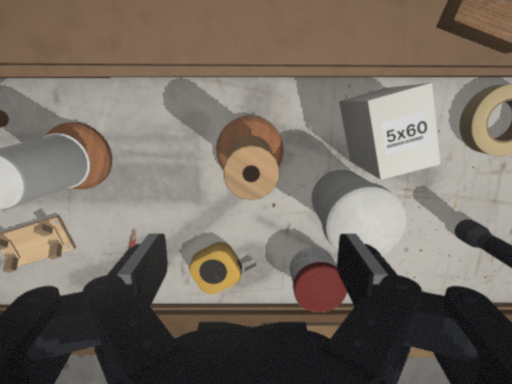

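Request:
servo_tool:
  deltas:
    - [[85,-20,-55,0,0],[85,-40,-110,0,0],[85,-60,-165,0,0],[85,-80,-220,0,0],[85,-95,-275,0,0]]

```text
time: 24.75
tool_pos: [0.5123, -0.3805, 0.2389]
tool_rot: [-0.001, 1.0, -0.0, -0.001]
contact_force: [-0.1, 0.6, 0.8]
gripper_width: 0.998
```

Request:
servo_tool:
  deltas:
    - [[85,-12,-40,0,0],[85,-16,-47,0,0],[85,-16,-47,0,0],[85,-16,-47,0,0]]

```text
time: 25.25
tool_pos: [0.4984, -0.425, 0.2404]
tool_rot: [-0.001, 1.0, 0.001, -0.0]
contact_force: [0.2, -0.7, 0.5]
gripper_width: 0.995
```

```bash
python3 z.py 30; python3 -c "
from h import *
print('fill',onz('wrist29',251.3,173.7,.142), onz('d29',200*130/390/1+230-.3,118/2+140-.3,.142))
for p in ([.5,-.427,.12],[.5,-.43,.0]): print(proj('wrist30',np.array(p)))"
```

```text
25.25 [ 0.49839239 -0.42504168  0.24036695] [ 0.23878013 -0.73857701  0.4956474 ] [ 0.04036069  0.01862267 -0.01647821] 0.9945774127378253
fill [ 0.61945497 -0.10545829  0.142     ] [ 0.61862126 -0.10302118  0.142     ]
[253.6145678  175.23731008]
[255.35356965 153.00374188]
```

View pics/wrist30.png

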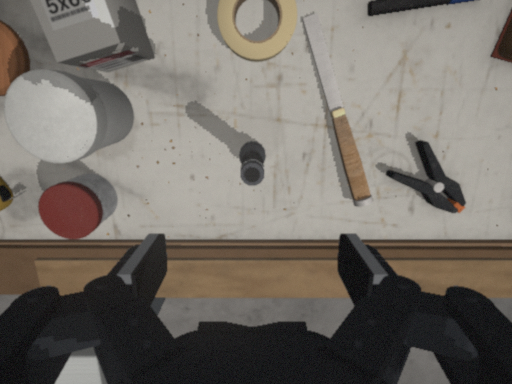

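```bash
python3 -c "
from h import *
im=cv2.imread('pics/wrist30.png')[120:205,210:295];cv2.imwrite('pics/t30.png',cv2.resize(im,None,fx=6,fy=6,interpolation=cv2.INTER_CUBIC))
print('tail',onz('wrist30',252.5,172.5,.12),'head',onz('wrist30',252,153.5,.015))"
```

```text
tail [ 0.50271033 -0.42592105  0.12      ] head [ 0.50203885 -0.42544466  0.015     ]
```

View pics/t30.png

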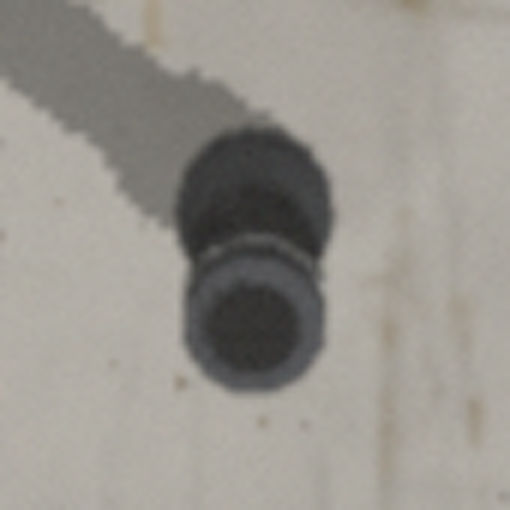

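Request:
servo_tool:
  deltas:
    - [[85,4,-1,-40,0],[85,4,-1,-90,0],[85,4,-1,-135,0],[85,4,-1,-160,0],[60,4,-1,-160,0]]

```text
time: 26.02
tool_pos: [0.5009, -0.4253, 0.078]
tool_rot: [-0.002, 1.0, 0.0, -0.002]
contact_force: [-0.4, -0.9, -0.3]
gripper_width: 0.81
```

Request:
servo_tool:
  deltas:
    - [[12,0,0,0,0],[12,0,0,0,0],[12,0,0,0,0],[12,0,0,0,0],[12,0,0,0,0]]

```text
time: 26.65
tool_pos: [0.5031, -0.4281, 0.0833]
tool_rot: [0.001, 1.0, 0.0, 0.001]
contact_force: [-0.3, 2.9, 5.8]
gripper_width: 0.259
```

```bash
python3 z.py 31
```

```text
26.65 [ 0.50309949 -0.42805547  0.08332946] [-0.26014161  2.94234073  5.7877414 ] [ 0.45470066  0.05815465 -0.02993268] 0.25869257817130753
```

View pics/wrist31.png

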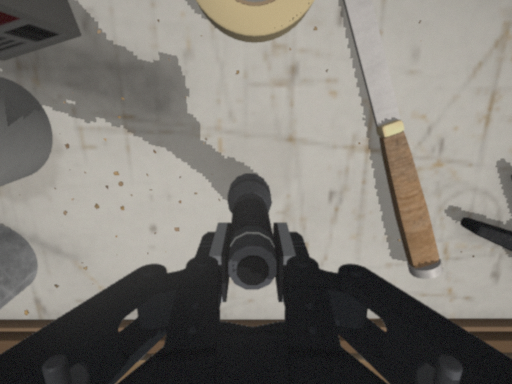

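View pics/d31.png

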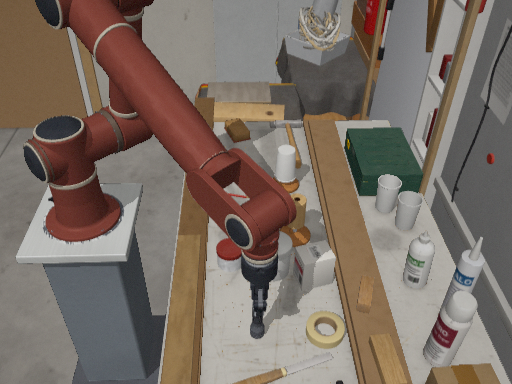

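Request:
servo_tool:
  deltas:
    - [[12,0,0,15,0],[12,0,0,60,0],[12,0,0,110,0],[12,0,0,160,0],[12,0,0,185,0]]

```text
time: 27.42
tool_pos: [0.5026, -0.4285, 0.2709]
tool_rot: [0.002, 1.0, -0.0, 0.002]
contact_force: [0.4, -0.3, -1.9]
gripper_width: 0.259
```

```bash
python3 z.py 32
```

```text
27.425 [ 0.50259475 -0.42845563  0.27087098] [ 0.37864944 -0.32946305 -1.90172286] [-0.0319732  -0.02913505 -0.0061048 ] 0.25942025322972884
```

View pics/wrist32.png

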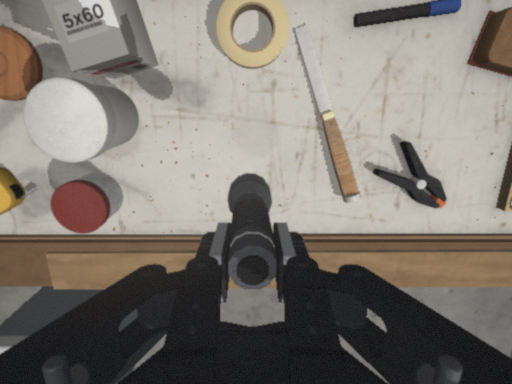

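View pics/s32.png

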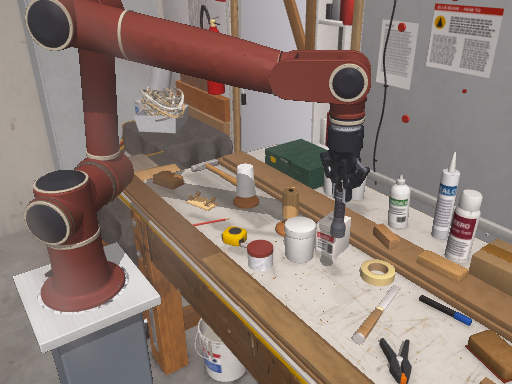

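```bash
python3 -c "
from h import *
im=cv2.imread('pics/wrist32.png')[165:300,205:300];cv2.imwrite('pics/t32.png',cv2.resize(im,None,fx=4.4,fy=4.4,interpolation=cv2.INTER_CUBIC))
t=np.array([.5026,-.4285,.2709])
print('head edge top v', onz('wrist32',250,174,.203)-t,'L',onz('wrist32',229.5,193,.203)-t,'R',onz('wrist32',271,193,.203)-t,'tail',onz('wrist32',254,265,.308)-t)
for p in([0,0,-.083],[0,0,-.057],[0,0,.037]): print(proj('wrist32',t+p))"
```

```text
head edge top v [ 0.01648087  0.00081308 -0.0679    ] L [ 0.00103668  0.01703361 -0.0679    ] R [ 0.00098499 -0.01576475 -0.0679    ] tail [ 0.00113593 -0.00102654  0.0371    ]
[251.01416993 188.65304806]
[251.10038897 198.68615115]
[251.6886136 267.1364379]
```

View pics/t32.png

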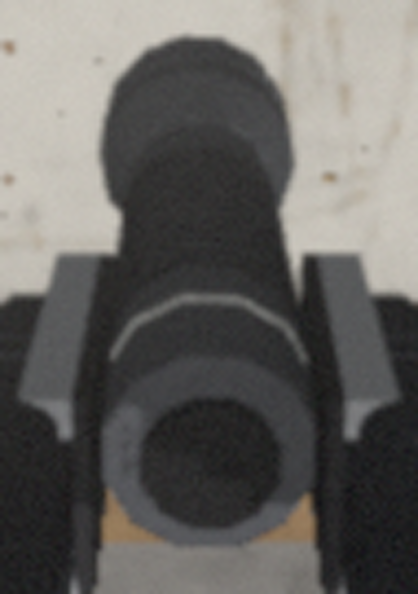

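Request:
servo_tool:
  deltas:
    - [[12,15,45,0,0],[12,35,100,0,0],[12,55,155,0,0],[12,75,210,0,0],[12,95,260,0,0]]

```text
time: 28.2
tool_pos: [0.5962, -0.1652, 0.2628]
tool_rot: [-0.001, 1.0, 0.0, -0.002]
contact_force: [0.8, -0.1, -1.3]
gripper_width: 0.26
```

Request:
servo_tool:
  deltas:
    - [[12,12,35,0,0],[12,20,55,0,0],[12,22,64,0,0],[12,22,64,0,0],[12,22,64,0,0]]

```text
time: 28.82
tool_pos: [0.6187, -0.1047, 0.2658]
tool_rot: [0.0, 1.0, -0.001, -0.0]
contact_force: [0.0, -0.2, -1.5]
gripper_width: 0.253
```

```bash
sed -i 's/140:350,230:360/110:240,240:350/;s/150:310,230:360/100:250,230:350/' z.py;python3 z.py 33
```

```text
28.825 [ 0.61870246 -0.1047087   0.26577258] [ 0.04008071 -0.18831881 -1.47562953] [-0.00253097 -0.02010111  0.00727757] 0.2534572130195807
```

View pics/wrist33.png

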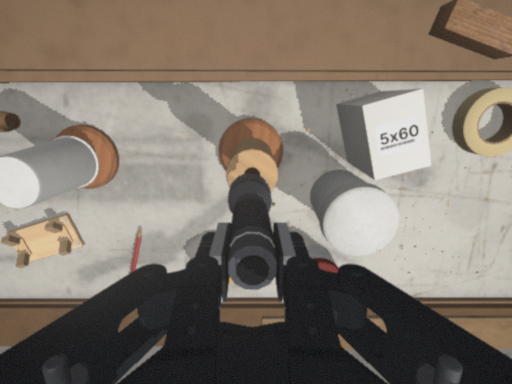

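View pics/z33.png

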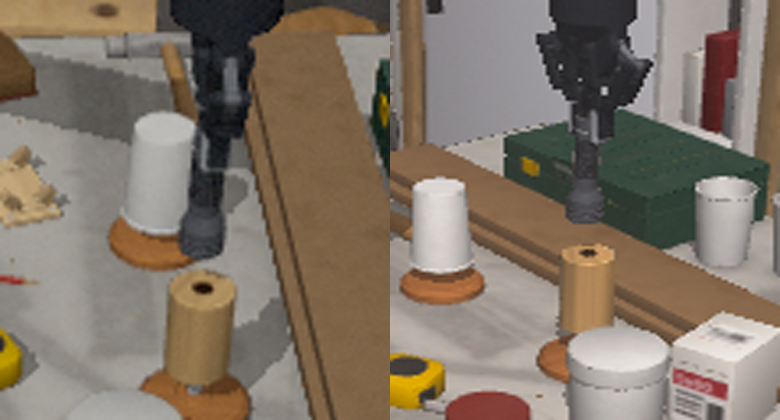

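Request:
servo_tool:
  deltas:
    - [[12,0,0,-10,0],[12,0,0,-18,0],[12,0,0,-24,0],[12,0,0,-24,0]]

```text
time: 29.48
tool_pos: [0.6185, -0.1033, 0.2407]
tool_rot: [-0.0, 1.0, 0.0, -0.001]
contact_force: [0.0, 0.0, -2.2]
gripper_width: 0.255
```

```bash
python3 z.py 34; python3 -c "
from h import *
a=cv2.imread('pics/d34.png')[150:215,270:330];b=cv2.imread('pics/s34.png')[140:205,265:325]
cv2.imwrite('pics/y34.png',cv2.resize(np.hstack([a,b]),None,fx=6.5,fy=6.5,interpolation=cv2.INTER_CUBIC))"
```

```text
29.475 [ 0.61848869 -0.10334205  0.24067643] [ 0.03261321  0.01355357 -2.19183925] [ 0.02642658 -0.01071546  0.00687101] 0.2553809153163638
```

View pics/y34.png

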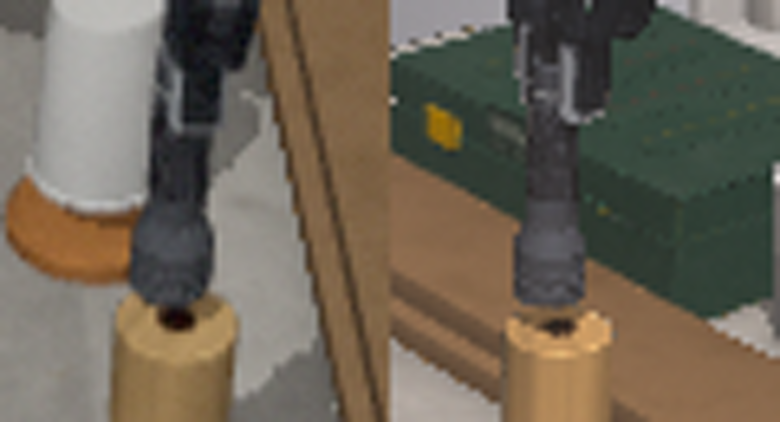

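```bash
python3 -c "
from h import *
s=lambda u,v:('d34',u/6.5+270-.42,v/6.5+150-.42)
c=lambda u,v:('s34',(u-390)/6.5+265-.42,v/6.5+140-.42)
print('fill',tri(s(178,318),c(559,326)))
# head: side edges & scene edges at head mid, axis by vertical line: fix z=.171
print('head side',onz(*s(172,255),.171),'head scene',onz(*c(549,255),.171))
print('fill side',onz(*s(178,318),.142),'fill scene',onz(*c(559,326),.142))
# intersect vertical planes: column rays
def pl(f,u): 
    o,a=ray(f,u,100);_,b=ray(f,u,300);n=np.cross(a,b);return n,n@o
def xy(us,uc,z):
    n1,d1=pl('d34',us);n2,d2=pl('s34',uc);return np.linalg.solve([n1,n2,[0,0,1]],[d1,d2,z])
h=xy(s(172,0)[1],c(549.5,0)[1],.171);f=xy(s(178,0)[1],c(559,0)[1],.142);print('h',h,'f',f,'diff mm',(f-h)*1e3)"
```

```text
fill (array([ 0.62034597, -0.10473721,  0.1425181 ]), np.float64(0.002496105249868638))
head side [ 0.61666785 -0.09635872  0.171     ] head scene [ 0.6260593  -0.09047637  0.171     ]
fill side [ 0.62032254 -0.10224343  0.142     ] fill scene [ 0.62013449 -0.1061542   0.142     ]
h [ 0.61594098 -0.10356164  0.171     ] f [ 0.61989108 -0.10645827  0.142     ] diff mm [  3.95010335  -2.89662678 -29.        ]
```

Request:
servo_tool:
  deltas:
    - [[12,2.5,-2,0,0],[12,2.5,-2,0,0],[12,2.5,-2,-3,0],[12,2.5,-2,-3,0],[12,2.5,-2,-3,0]]

```text
time: 30.25
tool_pos: [0.6214, -0.1054, 0.2388]
tool_rot: [-0.0, 1.0, 0.0, -0.0]
contact_force: [0.4, 0.1, -1.6]
gripper_width: 0.262
```

```bash
python3 z.py 35; python3 -c "
from h import *
a=cv2.imread('pics/d35.png')[140:205,270:330];b=cv2.imread('pics/s35.png')[140:205,265:325]
cv2.imwrite('pics/y35.png',cv2.resize(np.hstack([a,b]),None,fx=6.5,fy=6.5,interpolation=cv2.INTER_CUBIC))"
```

```text
30.25 [ 0.62140955 -0.10544503  0.23875279] [ 0.38245434  0.08784054 -1.61970683] [-0.01151187  0.0291831  -0.01562397] 0.26167384285828815
```

View pics/y35.png

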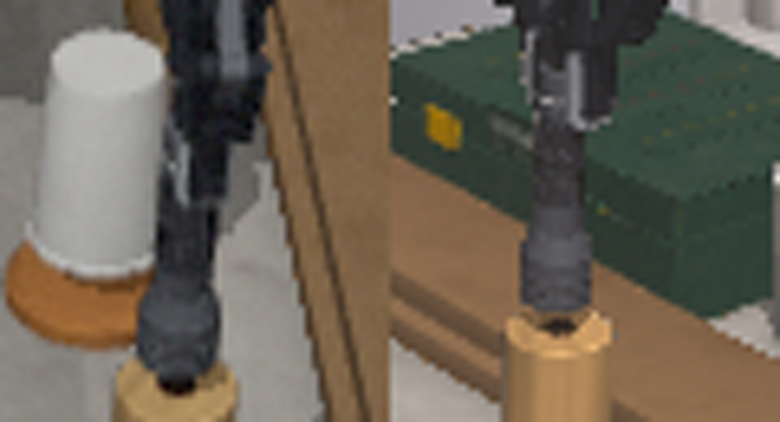

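View pics/wrist35.png

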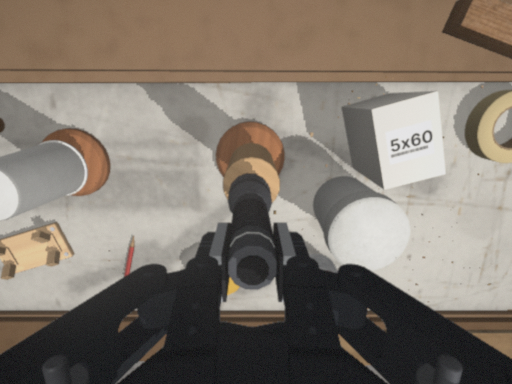

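Request:
servo_tool:
  deltas:
    - [[12,0,0,-2,0],[12,0,0,-3,0],[12,0,0,-3,0],[12,0,0,-3,0]]

```text
time: 30.9
tool_pos: [0.6215, -0.1055, 0.2359]
tool_rot: [-0.0, 1.0, 0.0, -0.0]
contact_force: [-0.1, 0.6, -1.0]
gripper_width: 0.257
```

```bash
python3 z.py 36; python3 -c "
from h import *
a=cv2.imread('pics/d36.png')[140:205,270:330];b=cv2.imread('pics/s36.png')[140:205,265:325]
cv2.imwrite('pics/y36.png',cv2.resize(np.hstack([a,b]),None,fx=6.5,fy=6.5,interpolation=cv2.INTER_CUBIC))
t=state()['tool_pos']
for z in(.148,.150,.152,.154,.156):
  # front-lower lens edge toward cameras
  r=[]
  for f,(ox,oy) in (('d36',(270,140)),('s36',(265,140))):
    T=np.load('pics/'+f+'.npz')['T'];d=T[:2,3]-t[:2];d/=np.linalg.norm(d);p=np.r_[t[:2]+.017*d,z];q=(proj(f,p)-[ox-.42,oy-.42])*6.5;r.append(q.round())
  print(z,r)
"
```

```text
30.9 [ 0.62147478 -0.10547816  0.23591085] [-0.06467798  0.5740238  -1.04851623] [ 0.01082299 -0.00455157  0.03395231] 0.2565893140702103
0.148 [array([180., 403.]), array([170., 329.])]
0.15 [array([181., 400.]), array([170., 326.])]
0.152 [array([181., 396.]), array([170., 322.])]
0.154 [array([181., 392.]), array([171., 318.])]
0.156 [array([182., 389.]), array([171., 314.])]
```

View pics/y36.png

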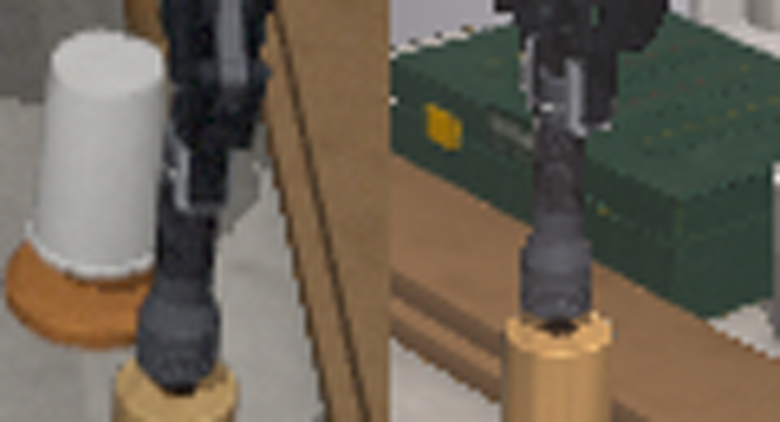

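View pics/s36.png

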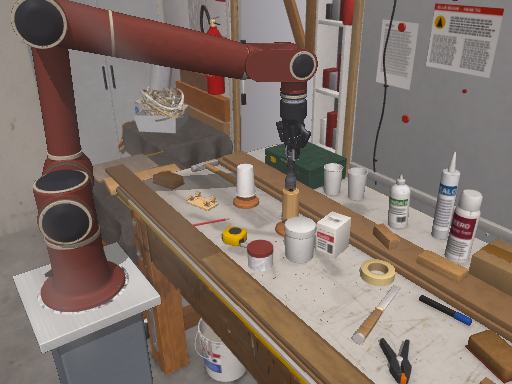

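Request:
servo_tool:
  deltas:
    - [[12,0,0,-1,0],[12,0,0,-1,0],[12,0,0,-1,0]]

```text
time: 31.42
tool_pos: [0.6215, -0.1055, 0.2349]
tool_rot: [-0.0, 1.0, 0.0, -0.0]
contact_force: [-0.7, 0.3, -2.1]
gripper_width: 0.258
```

```bash
python3 -c "
from plant import *
s=state();print(s['time'],s['tool_pos'],s['contact_force'],abs(s['joint_vel']).max());print(job_done())"
```

```text
31.425 [ 0.62148703 -0.10548709  0.23486795] [-0.69140112  0.34762409 -2.1455468 ] 0.0014316806363496538
the job is handed in; nothing more can be done
None
```

The beaker is upside down on the free post with the filled knot facing up. The torch is held lens down over the knot, and I handed the job in at 31.4 s.

**How it was turned:** The tool can only turn about the vertical, so I pivoted the beaker in the grip. First I pressed the wall near its bottom end down on the post head. That stopped about 25° short of upright, so I finished by pushing the inside of the mouth against the head. I then lowered the beaker until it met firm resistance and let go.

**Torch:** I gripped it upright and carried it over the pots with the lens about 18–19 cm above the worktop. I then adjusted its position over the knot using the scene and side cameras.

**Last checks:**
- **Beaker:** After release the pictures show it seated and upright. Just before release the mouth measured about 3 mm higher than the nominal seated height, but the firm contact says it is on the pad.
- **Lens height:** The lens is about 10–11 mm above the top of the filling. The arm readings and the camera views agree to about 1 mm.
- **Centring:** It is within about 2 mm. Filling estimates from the different views disagreed by 1–3 mm in x and y, so I took a middle value.
- **Torch tilt:** It looks about 1° off vertical.
- **Other things:** The tub, carton, tin and drying cup look undisturbed in the last picture.
- **Forces:** The wrist force peaked at about 68 N (limit 120 N), while pivoting the beaker.
- **Wet filling:** Nothing was seen touching it. The closest moment was at release, when by calculation the gripper body was only about 2 mm above it; I could not see that gap directly.

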